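Fish the red-capped sample tube out of the tilt-out bin

TASK

Swing the blue-fronted tilt-out bin fully forward by its yellow tab, take the red-capped sample tube out of it, and lay it level and centred in the two V saddles of the white cradle with its cap over the red-marked end. It may be lying hard against a side wall of the bin, with no room for a finger beside it. Leave the bin tilted out with all the other tubes still in it, let go of everything, and do not shift the other things on the bench.

Things in the scene. Friction and masses are not known exactly. Their poses are not given: they have to be found in the camera images.
- bin (a joint): Tilt of the bin, rad: 0 upright in its rack (closed), 0.6 swung fully forward (towards the robot) against its stop. Hinge along the bin's lower front edge. It is stiff (about 0.7 N m of friction: some 9 to 15 N at the tab) and stays where left, but a hard push on the bin's floor swings it back.
- rack: The fixed rack that holds the bin; origin on the bench under the middle of the hinge, x to the rear, z up. Side cheeks (y 122 to 128 mm either side, up to 230 mm) and a clear roof (z 230 to 236 mm, boxes on it to 285 mm) reach from x = 65 to 165 mm, so the tilted bin is best entered along its own z axis, the hand leaning towards the robot.
- bin_hinge (a point): Middle of the hinge line, on the lower front edge of the bin, 60 mm above the bench. Its frame tilts with the bin: x to the rear along the bin's floor, y along the hinge, z up the blue front panel (80 mm tall, 4 mm thick, at x = 0 to 4 mm).
- bin_tab (a point): Grip point of the bin's yellow pull tab, an upright fin 12 mm thick (y), 40 mm proud of the front panel (x), 40 mm tall, its outermost 6 mm widened to 24 mm as a stop for the fingers (42 mm out in all). The point is 68 mm above the hinge along the panel, 22 mm in front of its face, 17 mm below the tab's top edge. Axes as the bin's.
- bin_floor (a point): Centre of the bin's inner floor, on its upper surface. Axes tilt with the bin: x to the rear (up-slope when tilted), y across, z out of the floor. Inside, the bin is 135 mm (x) by 220 mm (y); side and rear walls 50 mm tall, 4 mm thick; front panel 80 mm tall.
- red_tube_mid (a point): Centre of the wanted tube: white, 29 mm diameter, 115 mm long, red cap 30 mm diameter by 20 mm, other end tapered over 16 mm; 25 to 50 g. Lies on its side, x axis along it to the cap, cap to the bin's rear. Starts 1 to 3 mm from the left or right wall, some 45 mm of free floor on its other side. Pressed lightly on top and stroked sideways it rolls; it slides as the bin tilts.
- red_tube_cap (a point): Middle of the red cap, on the tube's axis, 47.5 mm from the tube's centre.
- red_tube: The red-capped tube; origin at its centre, x along the tube towards the cap.
- blue_tube_mid (a point): Centre of the blue-capped tube, as large as the red one, starting at the opposite side wall of the bin, cap to the rear. x along it to the cap. Stays in the bin.
- slim_a_mid (a point): Centre of the slim green-capped tube, 17 mm diameter, 100 mm long, cap 18 mm, near the middle of the bin, cap to the rear; rolls easily. Stays in the bin.
- slim_b_mid (a point): Centre of the slim yellow-capped tube, 17 mm diameter, 100 mm long, cap 18 mm, near the middle of the bin, cap to the rear; rolls easily. Stays in the bin.
- cradle_rest (a point): Where the red tube's centre belongs in the fixed white cradle, 42.5 mm above the bench; x along the Vs towards the red-marked end, z up. Plate 130 x 74 x 8 mm; two 90-degree V saddles 10 mm thick, centred 29 mm either side of this point along x, tops 43 mm above the bench, 51 mm wide; 48 mm clear between them.
- reagent: Loose bottle with a blue cap, 60 mm across, 130 mm tall, on the bench; origin under its base. Leave alone.
- tip_box: Loose yellow box 70 x 90 x 50 mm tall on the bench; origin under its base. Leave alone.
- slide_box: Loose grey box 50 x 80 x 25 mm tall on the bench; origin under its base. Leave alone.

How it is judged:
By the outcome, as a careful person would: the job done as asked, in the order asked, and still so for the second after the job is handed in, with the robot touching nothing.
It also fails if it takes over 64 s, if anything falls off the work surface, if the arm or the gripper's body presses on something with over 40 N, if the wrist force passes 120 N, or if a joint passes its speed limit or range.

ROBOT

A 7-joint arm with a two-finger parallel gripper is mounted at the origin on the work surface. World frame = base frame: x ahead of the robot, y to its left, z up, the work surface at z = 0. Lengths are in m, angles in rad, forces in N, time in s.
With the tool pointing down it reaches from about 0.425 to 1.025 m from the base axis. Payload 9.4 kg.
Tool frame: the origin (TCP) lies on the mounting face of the last link; the fingertips stand 173 mm ahead of it and the grasp point (between the pads) lies 155 mm ahead of it; x points along the fingers, y is the direction in which the jaws open and shut, and the axes are right-handed (so a half turn about x gives the same grasp; the last joint's range is limited). The gripper opens to 85 mm and grips with 20 to 120 N. Pads are 22 mm wide; open, the fingers measure 114 mm over their backs; the gripper's body (76 mm by 85 mm) begins 54 mm behind the grasp point. The pads swing forward as they close: fully open they stand 13 mm farther back than shut.
Start: joints at [1.043, 0.599, -0.003, 1.599, 0.002, 0.943, -0.08], TCP at [0.316, -0.653, 0.405] pointing down, gripper open.
Joint ranges: [-2.57, 2.57], [-0.35, 1.97], [-1.29, 1.29], [0.11, 2.56], [-1.05, 4.19], [0.11, 1.86], [-2.63, 2.63]. Speed limits (rad/s): [2.22, 2.22, 3.01, 3.01, 3.14, 3.14, 3.14].

INTERFACE

Orientations are given as a unit quaternion [w, x, y, z].
In Python, from plant import * gives the robot as it stands. The module is installed in compiled form; this text tells all that it offers.
- The arm moves only by the tool drive_tool, never from a script. Its argument "targets" is a list of rows, each a list of 7 numbers: the shift along the tool's x, y, z in m, then the turn, a rotation vector about the tool's x, y, z in rad, then the opening, from 0 (shut) to 1 (fully open). A call has 1 to 5 rows; each row is the pose to reach, as a shift and turn from the pose measured when the call began, along the tool's axes at that moment; what a row does not reach only later rows make up. A row lasts 1/12 s, in which the tool goes at most 41.7 mm and 7.16 degrees, less where a joint would pass 70% of its speed; a pose out of reach is approached as far as the arm can. A call with a gripper value outside its range is refused whole. The fingers move at their own pace and stop on an object; the grip force is fixed at half the most. Time passes only in rows, so rows that repeat a pose let the fingers close. It gives the time, the measured TCP pose, the force and the opening at its end, in the units of the state.
- sense(): the state, without advancing time (a new reading comes with each control period).
- grab_frame(name): name is "scene" or "top" or "wrist"; returns the picture (400x640x3 uint8, red, green, blue); there is no depth.
- camera_info(name): a dict with "K" (3x3 intrinsics, pixels), "rvec" (rotation vector, rad) and "tvec" (3), from world to camera coordinates, as OpenCV has them; the wrist camera has in their place "T_tool_cam" (4x4, takes a point from camera to tool coordinates, whose origin is the TCP and whose axes are the tool frame's). Camera axes: x right, y down, z forward; pixel columns grow to the right and rows downward; lengths in m; the calibration is good to about 2 mm. The wrist camera is an equidistant fisheye: a pixel r from the principal point sees the ray r / f radians off the axis. A picture is of the moment at which its call begins: read the wrist's pose just before it. camera_info takes no time and is no camera call.
- finish_job(): hands the job in, once; it reports no verdict.
The state is a dict: "clock": time; "q": joint angles; "dq": joint speeds; "joint_torque": joint torques, N m; "ee_pos": TCP position; "ee_rot": TCP orientation; "contact_force": force on the tool from outside, world axes, zero at the start; "moment": the same for the moment, N m; "width": finger opening in m.
Only numpy, scipy, OpenCV 4.12 (cv2) and the standard library are available. Lean on these libraries where they do the work, as an engineer would, in place of code of your own. Each camera call takes 0.05 s, during which the arm holds its last target.

## Working session

There is one attempt and no reset: what is moved stays moved. The work goes in short steps, Python scripts to look and compute and a tool call to move; the robot and the scene stay as the last step left them, time stands still between calls to the robot, and variables do not carry over. Pictures are saved under pics/ and viewed, and the job is handed in when it is done.

Besides the shell and the picture viewer there is one more tool, called as name(argument=value, ...) on one line, values as JSON. drive_tool: Moves the arm, as the interface text tells. Its arguments: {"type":"object","properties":{"targets":{"type":"array","items":{"type":"array","items":{"type":"number"}}}},"required":["targets"]}

```bash
mkdir -p pics; ls
python3 - <<'E'
from plant import *
import cv2,numpy as np
np.set_printoptions(precision=4,suppress=True)
s=sense();print(s)
for n in ["scene","top","wrist"]:
    print(n,camera_info(n))
for n in ["scene","top","wrist"]:
    cv2.imwrite(f"pics/{n}0.png",grab_frame(n)[:,:,::-1])
E
```

```text
pics
{'clock': 0.0, 'q': array([ 1.0433,  0.6001, -0.0025,  1.6002,  0.0018,  0.9429, -0.0798]), 'dq': array([-0.0007, -0.0004, -0.0004, -0.0012,  0.0018, -0.0002, -0.0003]), 'joint_torque': array([ -0.0015, -77.6474,   1.5645, -25.8018,   0.0124,   0.0088,
         0.    ]), 'ee_pos': array([ 0.3158, -0.6524,  0.4038]), 'ee_rot': array([-0.1575, -0.689 , -0.1586,  0.6894]), 'contact_force': array([-0.0235, -0.5194, -1.4802]), 'moment': array([ 0.0163, -0.0209,  0.0131]), 'width': 0.08540211161578931}
scene {'K': array([[430.1815,   0.    , 317.9519],
       [  0.    , 430.1815, 198.6613],
       [  0.    ,   0.    ,   1.    ]]), 'rvec': array([ 2.5925, -0.7103,  0.1802]), 'tvec': array([-0.4287,  0.3722,  0.8823])}
top {'K': array([[376.5814,   0.    , 313.7713],
       [  0.    , 376.5814, 203.6446],
       [  0.    ,   0.    ,   1.    ]]), 'rvec': array([ 2.1537, -2.1614,  0.1812]), 'tvec': array([0.0718, 0.5889, 1.1184])}
wrist {'K': array([[309.7069,   0.    , 319.3971],
       [  0.    , 309.7069, 195.3049],
       [  0.    ,   0.    ,   1.    ]]), 'T_tool_cam': array([[ 0.0007, -0.2881,  0.9576,  0.0297],
       [ 1.    , -0.    , -0.0007, -0.0004],
       [ 0.0002,  0.9576,  0.2881, -0.0742],
       [ 0.    ,  0.    ,  0.    ,  1.    ]])}
```

View pics/scene0.png

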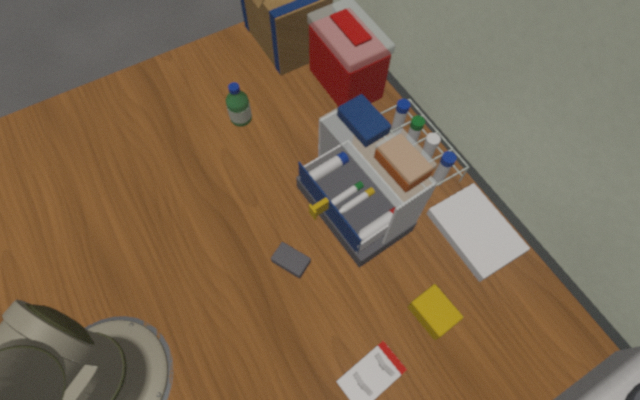

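View pics/top0.png

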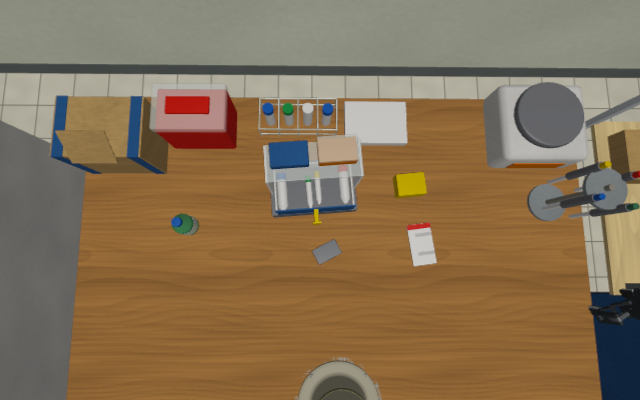

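View pics/wrist0.png

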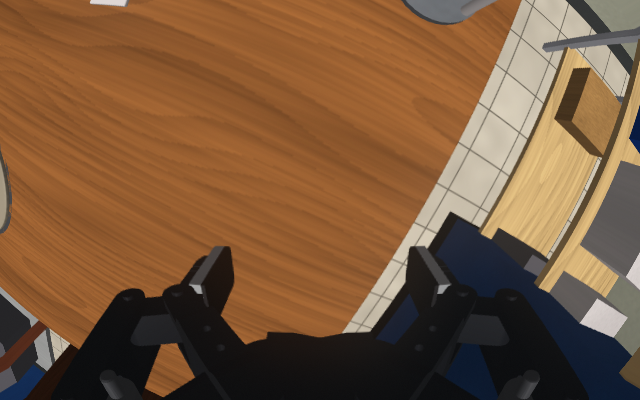

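The scene view shows the bin at about (355,200) px with the tab at (319,208), and the cradle at (372,375) with its red end to the upper right. In the top view the red tube lies at the bin's right wall, about (344,185). Next I'll crop closer to get feature pixels.

Run:
```python
import cv2
t=cv2.imread("pics/top0.png");s=cv2.imread("pics/scene0.png")
cv2.imwrite("pics/topc.png",cv2.resize(t[125:275,250:450],None,fx=4,fy=4,interpolation=cv2.INTER_CUBIC))
cv2.imwrite("pics/scenec.png",cv2.resize(s[130:270,270:450],None,fx=4,fy=4,interpolation=cv2.INTER_CUBIC))
```

```text
(no output)
```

View pics/topc.png

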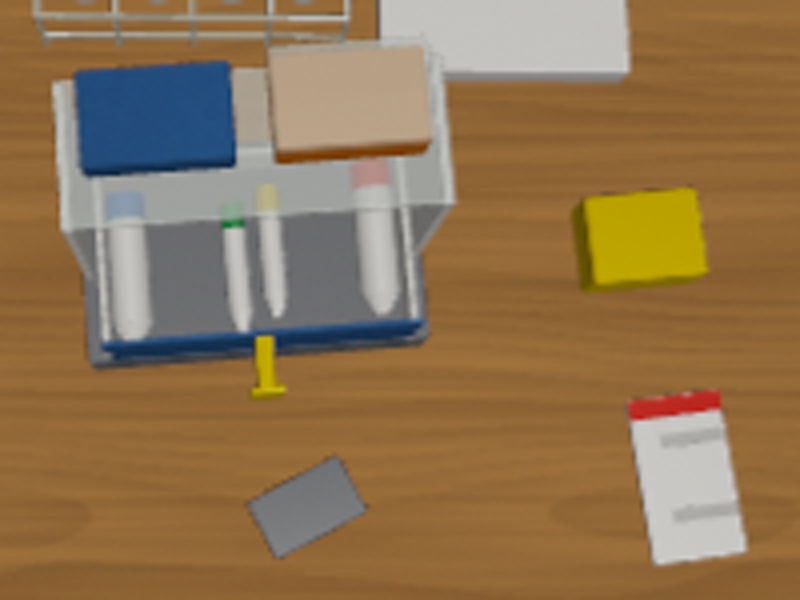

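View pics/scenec.png

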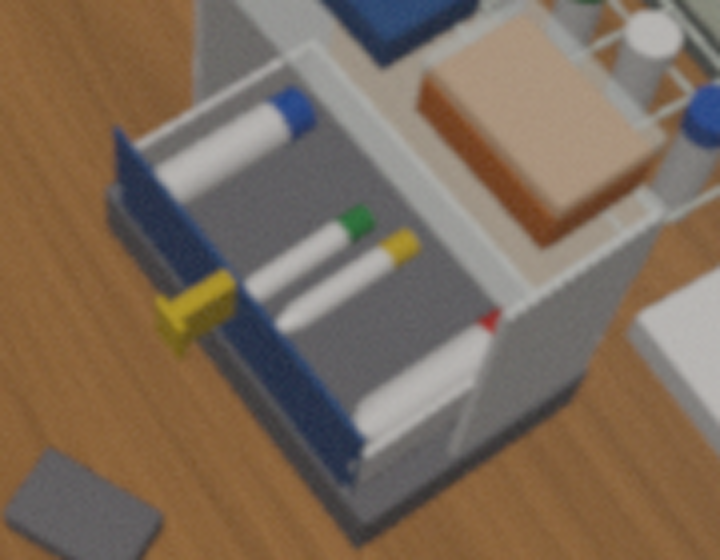

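```bash
cat > h.py <<'E'
from plant import *
import cv2,numpy as np
from scipy.spatial.transform import Rotation as R
from scipy.optimize import least_squares
np.set_printoptions(precision=4,suppress=True)
def rot(q): return R.from_quat([q[1],q[2],q[3],q[0]])
def proj(n,P):
    c=camera_info(n); return cv2.projectPoints(np.array(P,float).reshape(-1,3),c["rvec"],c["tvec"],c["K"],None)[0].reshape(-1,2)
def ray(n,uv,s=None):
    c=camera_info(n); uv=np.atleast_2d(uv).astype(float)
    if n!="wrist":
        Rm=cv2.Rodrigues(c["rvec"])[0]; d=np.c_[uv,np.ones(len(uv))]@np.linalg.inv(c["K"]).T@Rm
        return -Rm.T@c["tvec"],d/np.linalg.norm(d,axis=1)[:,None]
    K=c["K"]; v=(uv-[K[0,2],K[1,2]]); r=np.linalg.norm(v,axis=1); th=r/K[0,0]
    d=np.c_[v/np.maximum(r,1e-9)[:,None]*np.sin(th)[:,None],np.cos(th)]
    T=c["T_tool_cam"]; Rt=rot(s["ee_rot"]).as_matrix()
    return s["ee_pos"]+Rt@T[:3,3], d@T[:3,:3].T@Rt.T
def wproj(P,s):
    c=camera_info("wrist");T=c["T_tool_cam"];K=c["K"];Rt=rot(s["ee_rot"]).as_matrix()
    p=(np.array(P).reshape(-1,3)-s["ee_pos"])@Rt; p=(p-T[:3,3])@T[:3,:3]
    r=np.linalg.norm(p[:,:2],axis=1);th=np.arctan2(r,p[:,2])
    return p[:,:2]/np.maximum(r,1e-9)[:,None]*(th*K[0,0])[:,None]+[K[0,2],K[1,2]]
def onplane(o,d,p0,n):
    t=((np.array(p0)-o)@n)/(d@n); return o+t[:,None]*d
def onz(n,uv,z,s=None):
    o,d=ray(n,uv,s); return onplane(o,d,[0,0,z],np.array([0,0,1.]))
def go(p_grasp,Rm,off=0.155,s=None):
    """shift & turn in tool axes so that the point `off` ahead of TCP is at p_grasp with orientation Rm (cols tool x,y,z)"""
    s=s or sense(); R0=rot(s["ee_rot"]); p=np.array(p_grasp)-off*Rm[:,0]
    sh=R0.inv().apply(p-s["ee_pos"]); rv=(R0.inv()*R.from_matrix(Rm)).as_rotvec()
    return sh,rv
def st():
    s=sense(); Rm=rot(s["ee_rot"]).as_matrix()
    print("t %.2f"%s["clock"],"p",s["ee_pos"],"g",s["ee_pos"]+.155*Rm[:,0],"x",Rm[:,0],"y",Rm[:,1],"z",Rm[:,2],"F",s["contact_force"],"w %.4f"%s["width"]); return s
E
python3 - <<'E'
from h import *
st()
for n in ["top","scene"]: print(n,ray(n,[[0,0]])[0])
t=cv2.imread("pics/top0.png");hsv=cv2.cvtColor(t,cv2.COLOR_BGR2HSV)
def comps(m,box,name):
    mm=np.zeros_like(m);x0,y0,x1,y1=box;mm[y0:y1,x0:x1]=m[y0:y1,x0:x1]
    n,l,stt,c=cv2.connectedComponentsWithStats(mm)
    for i in range(1,n):
        if stt[i,4]>8: 
            pts=cv2.findContours((l==i).astype(np.uint8),0,1)[0][0]
            print(name,stt[i],c[i],cv2.minAreaRect(pts),)
comps(cv2.inRange(hsv,(22,150,100),(33,255,255)),(290,160,340,230),"yellow")
comps(cv2.inRange(hsv,(100,120,40),(125,255,255)),(260,180,370,225),"blue")
comps(cv2.inRange(hsv,(0,0,150),(180,60,255)),(270,165,350,215),"white")
comps(cv2.inRange(hsv,(0,0,150),(180,60,255)),(400,220,445,275),"cradwhite")
comps(cv2.inRange(hsv,(0,170,120),(6,255,255))|cv2.inRange(hsv,(172,170,120),(180,255,255)),(400,210,445,275),"cradred")
big=cv2.resize(t[165:225,260:372],None,fx=7,fy=7,interpolation=cv2.INTER_CUBIC);cv2.imwrite("pics/tb.png",big)
big=cv2.resize(t[215:275,395:445],None,fx=9,fy=9,interpolation=cv2.INTER_CUBIC);cv2.imwrite("pics/tcr.png",big)
E
```

```text
t 0.15 p [ 0.3158 -0.6524  0.404 ] g [ 0.3157 -0.6523  0.249 ] x [-0.0006  0.001  -1.    ] y [ 0.4357 -0.9001 -0.0012] z [-0.9001 -0.4357  0.0001] F [ 0.4783 -0.2919 -0.2884] w 0.0849
top [0.4228 0.0974 1.1893]
scene [ 0.3285 -0.2707  0.9589]
yellow [313 209   9  16  86] [316.1163 217.4535] ((317.0, 216.5), (15.0, 8.0), 90.0)
blue [318 205  38   7 151] [335.8278 207.7616] ((336.59686279296875, 207.8076629638672), (4.210686206817627, 37.120521545410156), 85.76361083984375)
blue [276 208  40   7 149] [294.8523 210.8792] ((295.564697265625, 210.84117126464844), (4.2183074951171875, 39.19191360473633), 85.60128784179688)
white [ 270  165   80   45 1564] [308.6535 180.3286] ((310.7623596191406, 185.62374877929688), (41.39354705810547, 80.19999694824219), 84.2894058227539)
white [306 182   7  26 123] [308.9512 193.8374] ((308.9950256347656, 194.45050048828125), (25.373449325561523, 4.875682353973389), 84.2894058227539)
cradwhite [408 228  29  38 854] [421.719 246.5  ] ((421.80181884765625, 246.36053466796875), (36.96686553955078, 23.645082473754883), 80.13418579101562)
cradred [407 223  23   7 100] [417.99 225.81] ((418.043701171875, 225.8275146484375), (4.295320987701416, 22.467830657958984), 82.40535736083984)
```

View pics/tb.png

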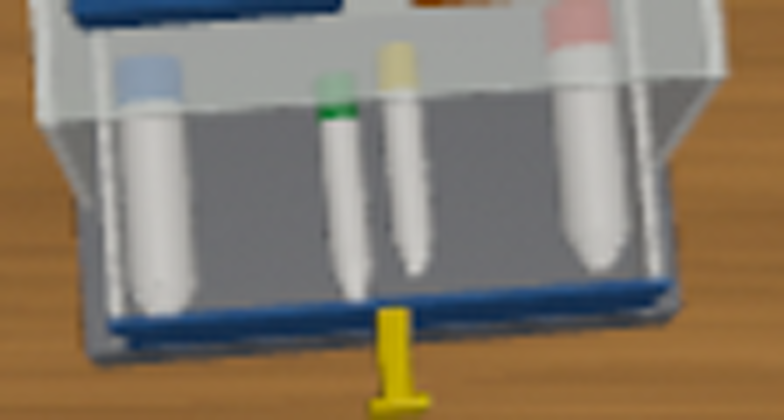

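View pics/tcr.png

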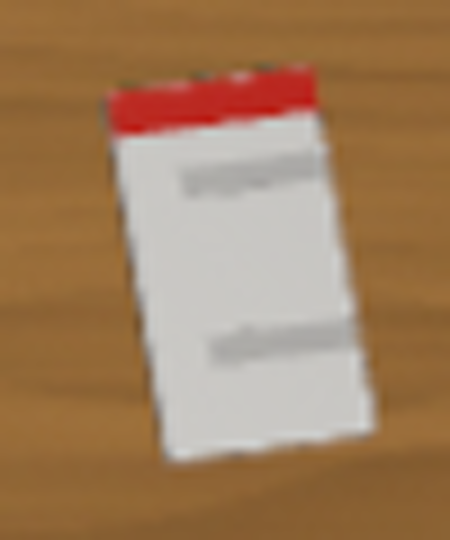

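Run:
```python
from h import *
f=lambda U,k,o:(np.array(U,float)+.5)/k-.5+np.array(o)
tp=f([[400.5,406],[393.5,309],[371,406],[430,404]],7,[260,165])
print("tab",onz("top",tp,.145))
bl=f([[108,318],[668,278]],7,[260,165]); P=onz("top",bl,.140);print("panel in top",P,"len",np.linalg.norm(P[0]-P[1]),"yaw",np.degrees(np.arctan2(*(P[0]-P[1])[[0,1]]))); 
# scene crop pix
sp=f([[238,275],[158,298],[180,316]],4,[270,130]); print("tab scene root/left/right",onz("scene",sp,.145))
sb=f([[117,130],[364,452]],4,[270,130]); P=onz("scene",sb,.140);print("panel scene",P,np.linalg.norm(P[0]-P[1]),np.degrees(np.arctan2(*(P[0]-P[1])[[0,1]])))
cr=f([[105,92],[317,67],[374,432],[170,461]],9,[395,215]);C=onz("top",cr,.008);print("cradle",C,C.mean(0));
d=(C[0]+C[1]-C[2]-C[3])/2;print("len",np.linalg.norm(d),"yaw",np.degrees(np.arctan2(d[1],d[0])), "w",np.linalg.norm(C[0]-C[1]))
# tubes on closed floor: floor z ~ .064? axis +.0145
for nm,a,r in [("red",[[577,28],[598,262]],.0145),("blue",[[149,62],[165,310]],.0145),("green",[[336,80],[357,297]],.0085),("yel",[[399,48],[414,275]],.0085)]:
    print(nm,onz("top",f(a,7,[260,165]),.064+r))
```

```text
tab [[0.5209 0.064  0.145 ]
 [0.5598 0.0666 0.145 ]
 [0.5209 0.0758 0.145 ]
 [0.5216 0.0523 0.145 ]]
panel in top [[ 0.5571  0.1808  0.14  ]
 [ 0.5728 -0.0444  0.14  ]] len 0.225752004150417 yaw -3.999057049469207
tab scene root/left/right [[0.5648 0.0668 0.145 ]
 [0.5214 0.0766 0.145 ]
 [0.5261 0.0617 0.145 ]]
panel scene [[ 0.5554  0.1802  0.14  ]
 [ 0.5689 -0.0494  0.14  ]] 0.23003980395066317 -3.3700953259152406
cradle [[ 0.5259 -0.2233  0.008 ]
 [ 0.5345 -0.2988  0.008 ]
 [ 0.4073 -0.3124  0.008 ]
 [ 0.3978 -0.2408  0.008 ]] [ 0.4664 -0.2688  0.008 ]
len 0.12856296744924126 yaw 6.929591996975523 w 0.07600216410131107
red [[ 0.6909 -0.0155  0.0785]
 [ 0.5886 -0.0229  0.0785]]
blue [[0.6759 0.1692 0.0785]
 [0.5683 0.1616 0.0785]]
green [[0.6693 0.0887 0.0725]
 [0.5745 0.08   0.0725]]
yel [[0.6834 0.0614 0.0725]
 [0.584  0.0556 0.0725]]
```

```bash
cat >> h.py <<'E'
YAW=np.radians(3.85); H=np.array([0.562,0.067,0.06])
Rr=R.from_euler('z',YAW).as_matrix()
def binR(t): return Rr@R.from_euler('y',-t).as_matrix()
def binP(p,t): return H+binR(t)@np.array(p)
def toolR(B): return np.c_[-B[:,2],-B[:,1],-B[:,0]]
def pm(sh,rv): print("shift",np.round(sh,4),"rotvec",np.round(rv,4),"norm %.3f deg %.1f"%(np.linalg.norm(sh),np.degrees(np.linalg.norm(rv))))
E
python3 - <<'E'
from h import *
s=st()
p=binP([-.022,0,.068],0)
pm(*go(p+[0,0,.085],toolR(binR(0))))
E
```

```text
t 0.15 p [ 0.3158 -0.6524  0.404 ] g [ 0.3157 -0.6523  0.249 ] x [-0.0006  0.001  -1.    ] y [ 0.4357 -0.9001 -0.0012] z [-0.9001 -0.4357  0.0001] F [ 0.4783 -0.2919 -0.2884] w 0.0849
shift [ 0.0366 -0.5485 -0.5147] rotvec [0.3836 0.0004 0.0012] norm 0.753 deg 22.0
```

drive_tool(targets=[[0,-0.03,-0.028,0.02,0,0,1],[0,-0.06,-0.056,0.05,0,0,1],[0,-0.09,-0.084,0.08,0,0,1],[0,-0.12,-0.112,0.1,0,0,1],[0,-0.15,-0.14,0.12,0,0,1]])

```text
clock: 0.57
ee_pos: [0.3765, -0.4546, 0.404]
ee_rot: [-0.115, -0.697, -0.116, 0.698]
contact_force: [0.8, 1.0, -0.1]
width: 0.0857
```

```bash
cat > tab.py <<'E'
from h import *
s=st()
p=binP([-.022,0,.068],0)
pm(*go(p+[0,0,.085],toolR(binR(0))))
E
python3 tab.py
```

```text
t 0.57 p [ 0.3765 -0.4546  0.404 ] g [ 0.3764 -0.4544  0.249 ] x [-0.0008  0.0013 -1.    ] y [ 0.3235 -0.9462 -0.0015] z [-0.9462 -0.3235  0.0003] F [ 0.8397  1.0464 -0.0918] w 0.0857
shift [ 0.0365 -0.4392 -0.323 ] rotvec [0.2622 0.0005 0.0015] norm 0.546 deg 15.0
```

Tracks well.

drive_tool(targets=[[0,-0.033,-0.024,0.02,0,0,1],[0,-0.066,-0.048,0.04,0,0,1],[0,-0.099,-0.072,0.06,0,0,1],[0,-0.132,-0.097,0.08,0,0,1],[0,-0.165,-0.121,0.1,0,0,1]])

```text
clock: 0.98
ee_pos: [0.4379, -0.2573, 0.4042]
ee_rot: [-0.08, -0.702, -0.081, 0.703]
contact_force: [1.3, -0.1, -0.6]
width: 0.0855
```

```bash
python3 tab.py
```

```text
t 0.98 p [ 0.4379 -0.2573  0.4042] g [ 0.4378 -0.2571  0.2492] x [-0.0006  0.0014 -1.    ] y [ 0.2264 -0.974  -0.0015] z [-0.974  -0.2264  0.0003] F [ 1.2876 -0.0846 -0.6155] w 0.0855
shift [ 0.0366 -0.2913 -0.1726] rotvec [0.1612 0.0004 0.0014] norm 0.341 deg 9.2
```

Run:
```python
from h import *
s=sense();cv2.imwrite("pics/w1.png",grab_frame("wrist")[:,:,::-1])
np.save("w1.npy",np.r_[s["ee_pos"],s["ee_rot"]])
print(wproj([[.4664,-.2688,.008],[.4664,-.2688,.0425]],s))
```

```text
[[335.4228 145.8306]
 [336.9745 150.0489]]
```

View pics/w1.png

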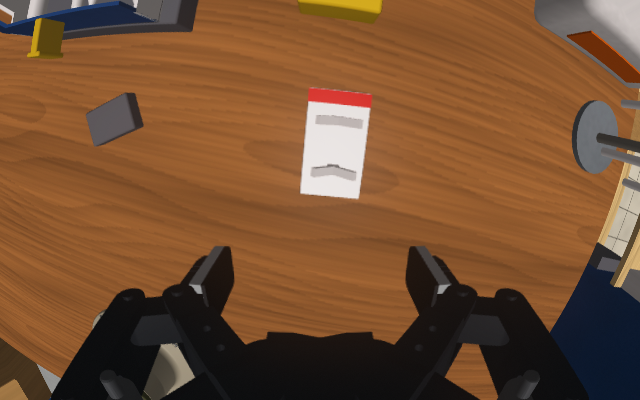

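drive_tool(targets=[[0,-0.033,-0.02,0.02,0,0,1],[0,-0.066,-0.04,0.04,0,0,1],[0,-0.099,-0.06,0.06,0,0,1],[0,-0.132,-0.08,0.08,0,0,1],[0,-0.165,-0.1,0.1,0,0,1]])

```text
clock: 1.45
ee_pos: [0.4996, -0.0639, 0.4051]
ee_rot: [0.046, 0.706, 0.05, -0.705]
contact_force: [0.4, -0.8, 0.4]
width: 0.085
```

```bash
python3 tab.py
```

```text
t 1.45 p [ 0.4996 -0.0639  0.4051] g [ 0.4996 -0.063   0.2501] x [-0.0001  0.0057 -1.    ] y [ 0.1349 -0.9908 -0.0056] z [-0.9909 -0.1349 -0.0007] F [ 0.415  -0.8391  0.4106] w 0.0850
shift [ 0.0378 -0.1225 -0.0575] rotvec [ 0.0681 -0.0005  0.0056] norm 0.141 deg 3.9
```

drive_tool(targets=[[0,-0.031,-0.014,0.015,0,0,0.8],[0,-0.062,-0.028,0.03,0,0.003,0.8],[0,-0.093,-0.043,0.05,0,0.005,0.8],[0.01,-0.122,-0.0575,0.068,0,0.006,0.8],[0.01,-0.1225,-0.0575,0.068,0,0.006,0.8]])

```text
clock: 1.87
ee_pos: [0.5413, 0.0719, 0.3947]
ee_rot: [0.025, 0.707, 0.027, -0.706]
contact_force: [-0.5, 0.3, -0.4]
width: 0.0684
```

```bash
python3 - <<'E'
from h import *
a=np.load("w1.npy");s=dict(ee_pos=a[:3],ee_rot=a[3:])
t=cv2.imread("pics/w1.png");hsv=cv2.cvtColor(t,cv2.COLOR_BGR2HSV)
m=((hsv[...,1]<70)&(hsv[...,2]>110)|(cv2.inRange(hsv,(0,170,120),(6,255,255))>0)|(cv2.inRange(hsv,(172,170,120),(180,255,255))>0)).astype(np.uint8)
m[:,:280]=0;m[:,390:]=0;m[:70]=0;m[215:]=0
c=max(cv2.findContours(m,0,1)[0],key=cv2.contourArea);box=cv2.boxPoints(cv2.minAreaRect(c));print(box)
ap=cv2.approxPolyDP(c,5,True).reshape(-1,2);print(ap)
C=onz("wrist",ap,.008,s);print(C,C.mean(0))
s=sense();cv2.imwrite("pics/w2.png",grab_frame("wrist")[:,:,::-1]);np.save("w2.npy",np.r_[s["ee_pos"],s["ee_rot"]])
print("tab pred",wproj([binP([-.042,.012,.085],0),binP([-.042,-.012,.085],0),binP([0,0,.085],0)],s))
E
python3 tab.py
```

```text
[[298.6967 193.3361]
 [308.2787  87.9344]
 [371.8442  93.7131]
 [362.2623 199.1147]]
[[309  88]
 [308 100]
 [318 101]
 [307 107]
 [300 192]
 [357 198]
 [371  95]]
[[ 0.5262 -0.2229  0.008 ]
 [ 0.512  -0.2249  0.008 ]
 [ 0.5135 -0.2365  0.008 ]
 [ 0.5037 -0.2256  0.008 ]
 [ 0.4007 -0.2398  0.008 ]
 [ 0.4092 -0.3105  0.008 ]
 [ 0.5355 -0.2953  0.008 ]] [ 0.4858 -0.2508  0.008 ]
tab pred [[313.6898 232.0961]
 [344.6696 232.2462]
 [330.1554 179.3284]]
t 1.92 p [0.5405 0.0689 0.3949] g [0.5405 0.069  0.2399] x [-0.0004  0.0006 -1.    ] y [ 0.073  -0.9973 -0.0007] z [-0.9973 -0.073   0.0003] F [-0.1944 -0.1093 -0.4423] w 0.0681
shift [0.0269 0.0033 0.0007] rotvec [0.0059 0.0003 0.0007] norm 0.027 deg 0.3
```

View pics/w2.png

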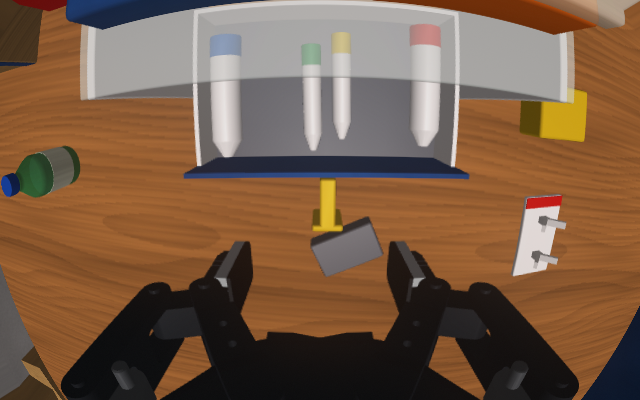

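drive_tool(targets=[[0.035,0.002,0,0.006,0,0,0.7],[0.07,0.002,0,0.006,0,0,0.7],[0.1,0.002,0.001,0.006,0,0,0.6],[0.112,0.002,0.001,0.006,0,0,0.5],[0.112,0.002,0.001,0.006,0,0,0.3]])

```text
clock: 2.33
ee_pos: [0.5386, 0.0655, 0.2801]
ee_rot: [-0.024, -0.705, -0.023, 0.709]
contact_force: [-0.6, -0.1, -0.1]
width: 0.0319
```

drive_tool(targets=[[0,0,0,0,0,0,0],[0,0,0,0,0,0,0],[0,0,0,0,0,0,0],[0,0,0,0,0,0,0]])

```text
clock: 2.67
ee_pos: [0.5384, 0.0662, 0.2803]
ee_rot: [-0.024, -0.705, -0.024, 0.709]
contact_force: [1.6, 4.9, -17.8]
width: 0.0113
```

```bash
cat > tilt.py <<'E'
from h import *
s=st(); B=binR(0)
g=s["ee_pos"]+.155*rot(s["ee_rot"]).as_matrix()[:,0]
R0=rot(s["ee_rot"]).as_matrix()
# rigid rotation of the tool about hinge
r=Rr.T@(g-H); print("g rel hinge",r)
for t in np.linspace(.12,.66,10):
    Q=Rr@R.from_euler('y',-t).as_matrix()@Rr.T
    pm(*go(H+Q@(g-H),Q@R0))
E
python3 tilt.py
```

```text
t 2.67 p [0.5384 0.0662 0.2803] g [0.5374 0.0662 0.1253] x [-0.0061  0.     -1.    ] y [ 0.068  -0.9977 -0.0004] z [-0.9977 -0.068   0.0061] F [  1.5733   4.8738 -17.8329] w 0.0113
g rel hinge [-0.0246  0.0008  0.0653]
shift [ 0.0046 -0.      0.0262] rotvec [-0.0001  0.12    0.0001] norm 0.027 deg 6.9
shift [ 0.008 -0.     0.039] rotvec [-0.0001  0.18    0.0002] norm 0.040 deg 10.3
shift [ 0.0122 -0.      0.0516] rotvec [-0.0001  0.24    0.0002] norm 0.053 deg 13.8
shift [ 0.0172 -0.      0.0639] rotvec [-0.0001  0.3     0.0003] norm 0.066 deg 17.2
shift [ 0.0229 -0.0001  0.076 ] rotvec [-0.0002  0.36    0.0003] norm 0.079 deg 20.6
shift [ 0.0293 -0.0001  0.0876] rotvec [-0.0002  0.42    0.0004] norm 0.092 deg 24.1
shift [ 0.0364 -0.0001  0.0988] rotvec [-0.0002  0.48    0.0004] norm 0.105 deg 27.5
shift [ 0.0442 -0.0001  0.1096] rotvec [-0.0002  0.54    0.0005] norm 0.118 deg 30.9
shift [ 0.0525 -0.0001  0.1199] rotvec [-0.0003  0.6     0.0005] norm 0.131 deg 34.4
shift [ 0.0615 -0.0001  0.1297] rotvec [-0.0003  0.66    0.0006] norm 0.144 deg 37.8
```

drive_tool(targets=[[0.002,0,0.013,0,0.06,0,0],[0.0046,0,0.0262,0,0.12,0,0],[0.008,0,0.039,0,0.18,0,0],[0.0122,0,0.0516,0,0.24,0,0],[0.0172,0,0.0639,0,0.3,0,0]])

```text
clock: 3.08
ee_pos: [0.4966, 0.0645, 0.2743]
ee_rot: [0.026, 0.777, 0.025, -0.629]
contact_force: [22.8, 17.2, -72.6]
width: 0.0112
```

Run:
```python
from h import *
s=st(); R0=rot(s["ee_rot"]).as_matrix(); g=s["ee_pos"]+.155*R0[:,0]
a=Rr.T@(-R0[:,2]); t0=np.arctan2(a[2],a[0]); r=Rr.T@(g-H);print("tool tilt",t0,"g",r,"tilt from g",np.arctan2(.0653,.0246)*0+ (np.arctan2(r[2],r[0])-np.arctan2(.0653,-.0246)))
for t in [.36,.42,.48,.54,.60,.63]:
    Q=Rr@R.from_euler('y',-(t-t0-.006)).as_matrix()@Rr.T
    pm(*go(H+Rr@R.from_euler('y',-t).as_matrix()@np.array([-.0246,.0008,.0653]),Q@R0))
```

```text
t 3.08 p [0.4966 0.0645 0.2743] g [0.5289 0.0654 0.1227] x [ 0.2079  0.0054 -0.9781] y [ 0.0713 -0.9974  0.0097] z [-0.9755 -0.0718 -0.2078] F [ 22.7598  17.2477 -72.5777] w 0.0112
tool tilt 0.20928047689852017 g [-0.0332  0.0006  0.0627] tilt from g 0.12657053877994073
shift [ 0.009  -0.0005  0.037 ] rotvec [0.0012 0.1447 0.0009] norm 0.038 deg 8.3
shift [ 0.0127 -0.0006  0.0498] rotvec [0.0018 0.2047 0.0013] norm 0.051 deg 11.7
shift [ 0.0173 -0.0007  0.0623] rotvec [0.0023 0.2647 0.0016] norm 0.065 deg 15.2
shift [ 0.0225 -0.0008  0.0745] rotvec [0.0028 0.3247 0.002 ] norm 0.078 deg 18.6
shift [ 0.0285 -0.001   0.0863] rotvec [0.0033 0.3847 0.0024] norm 0.091 deg 22.0
shift [ 0.0318 -0.001   0.0921] rotvec [0.0036 0.4147 0.0025] norm 0.097 deg 23.8
```

drive_tool(targets=[[0,0,0,0,0,0,0],[0,0,0,0,0,0,0]])

```text
clock: 3.25
ee_pos: [0.4968, 0.0647, 0.2745]
ee_rot: [0.027, 0.777, 0.025, -0.629]
contact_force: [4.7, 3.3, -21.1]
width: 0.0113
```

```bash
cat > w.py <<'E'
from h import *
import sys
s=st(); cv2.imwrite(f"pics/{sys.argv[1]}.png",grab_frame("wrist")[:,:,::-1]);np.save(sys.argv[1]+".npy",np.r_[s["ee_pos"],s["ee_rot"]])
print("M",s["moment"])
E
python3 w.py w3
```

```text
t 3.25 p [0.4968 0.0647 0.2745] g [0.529  0.0655 0.1229] x [ 0.2081  0.0055 -0.9781] y [ 0.0723 -0.9973  0.0098] z [-0.9754 -0.0727 -0.2079] F [  4.65     3.2728 -21.0692] w 0.0113
M [0.8497 0.4442 0.167 ]
```

View pics/w3.png

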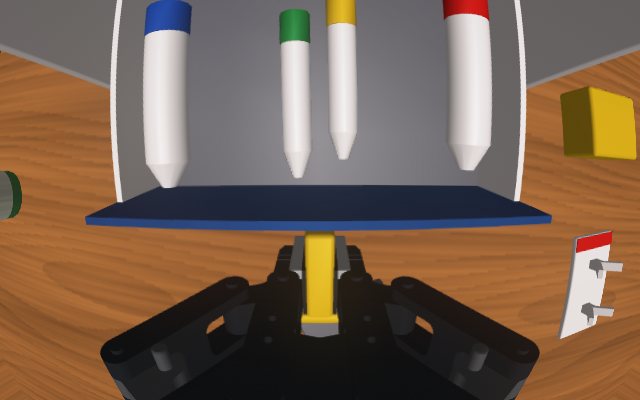

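Run:
```python
from h import *
a=np.load("w3.npy");s=dict(ee_pos=a[:3],ee_rot=a[3:])
for t in [.1,.15,.2,.25,.3]: print(t,wproj([binP([0,0,.08],t),binP([0,.114,.08],t),binP([0,-.114,.08],t),binP([-.042,0,.085],t)],s).round(0).tolist(), binP([-.022,0,.068],t))
```

```text
0.1 [[324.0, 224.0], [89.0, 218.0], [552.0, 219.0], [323.0, 321.0]] [0.5334 0.0651 0.1255]
0.15 [[324.0, 234.0], [90.0, 226.0], [551.0, 227.0], [323.0, 326.0]] [0.5302 0.0649 0.1239]
0.2 [[324.0, 243.0], [92.0, 233.0], [549.0, 234.0], [323.0, 330.0]] [0.527  0.0646 0.1223]
0.25 [[324.0, 252.0], [94.0, 241.0], [547.0, 242.0], [323.0, 334.0]] [0.5239 0.0644 0.1204]
0.3 [[324.0, 260.0], [96.0, 248.0], [545.0, 249.0], [322.0, 336.0]] [0.521  0.0642 0.1185]
```

```bash
cat > arc.py <<'E'
from h import *
import sys
s=st(); R0=rot(s["ee_rot"]).as_matrix(); g=s["ee_pos"]+.155*R0[:,0]
a=Rr.T@(-R0[:,2]); t0=np.arctan2(a[2],a[0]); r=Rr.T@(g-H); tg=np.arctan2(r[2],r[0])-np.arctan2(.0653,-.0246)
rr=np.hypot(r[0],r[2]); print("tool tilt %.3f tilt from g %.3f"%(t0,tg),"r",r,rr)
for t in map(float,sys.argv[1:]):
    tt=max(t0,t-.05)
    Q=Rr@R.from_euler('y',-(tt-t0)).as_matrix()@Rr.T
    pm(*go(H+Q@Q.T@Rr@R.from_euler('y',-(t-tg)).as_matrix()@np.array([r[0]*.0705/rr,r[1],r[2]*.0705/rr]),Q@R0))
E
python3 arc.py .18 .24 .30 .36 .42
```

```text
t 3.30 p [0.4968 0.0646 0.2745] g [0.529  0.0655 0.1229] x [ 0.208   0.0056 -0.9781] y [ 0.0719 -0.9974  0.0095] z [-0.9755 -0.0723 -0.2079] F [  5.2292   3.4645 -19.7222] w 0.0113
tool tilt 0.209 tilt from g 0.123 r [-0.033   0.0007  0.0629] 0.0709913230381747
shift [ 0.0017 -0.      0.0037] rotvec [ 0. -0. -0.] norm 0.004 deg 0.0
shift [ 0.0032 -0.0001  0.0077] rotvec [ 0. -0. -0.] norm 0.008 deg 0.0
shift [ 0.005  -0.0002  0.0178] rotvec [0.0003 0.0406 0.0003] norm 0.019 deg 2.3
shift [ 0.0076 -0.0003  0.0308] rotvec [0.0008 0.1006 0.0007] norm 0.032 deg 5.8
shift [ 0.011  -0.0004  0.0437] rotvec [0.0013 0.1606 0.0011] norm 0.045 deg 9.2
```

drive_tool(targets=[[0.0025,0,0.005,0,0,0,0],[0.004,0,0.01,0,0,0,0],[0.006,0,0.02,0,0.04,0,0],[0.0085,0,0.032,0,0.1,0,0],[0.0115,0,0.044,0,0.155,0,0]])

```text
clock: 3.72
ee_pos: [0.4896, 0.0644, 0.2985]
ee_rot: [0.036, 0.802, 0.033, -0.595]
contact_force: [12.0, 9.6, -59.5]
width: 0.0099
```

```bash
python3 arc.py .36 .42 .48 .54 .6 .63
```

```text
t 3.72 p [0.4896 0.0644 0.2985] g [0.5346 0.0661 0.1502] x [ 0.2904  0.0109 -0.9569] y [ 0.0958 -0.9952  0.0177] z [-0.9521 -0.0968 -0.29  ] F [ 12.0279   9.5851 -59.5047] w 0.0099
tool tilt 0.294 tilt from g -0.066 r [-0.0274  0.0009  0.0902] 0.09428613093278203
shift [ 0.0301 -0.0013  0.0315] rotvec [0.0001 0.0156 0.0005] norm 0.044 deg 0.9
shift [ 0.0324 -0.0017  0.0446] rotvec [0.0006 0.0755 0.0025] norm 0.055 deg 4.3
shift [ 0.0354 -0.0022  0.0575] rotvec [0.0012 0.1355 0.0044] norm 0.068 deg 7.8
shift [ 0.0393 -0.0026  0.0702] rotvec [0.0017 0.1955 0.0064] norm 0.081 deg 11.2
shift [ 0.0439 -0.0031  0.0827] rotvec [0.0022 0.2554 0.0083] norm 0.094 deg 14.6
shift [ 0.0464 -0.0033  0.0888] rotvec [0.0025 0.2854 0.0093] norm 0.100 deg 16.4
```

```bash
python3 w.py w4;python3 -c "
from h import *
print(sense()['q'])"
```

```text
t 3.72 p [0.4896 0.0644 0.2985] g [0.5346 0.0661 0.1502] x [ 0.2904  0.0109 -0.9569] y [ 0.0958 -0.9952  0.0177] z [-0.9521 -0.0968 -0.29  ] F [ 12.0279   9.5851 -59.5047] w 0.0099
M [1.956  1.5838 0.0781]
[-0.2426  0.466  -0.0322  2.3173  0.8824  0.1055 -2.624 ]
```

View pics/w4.png

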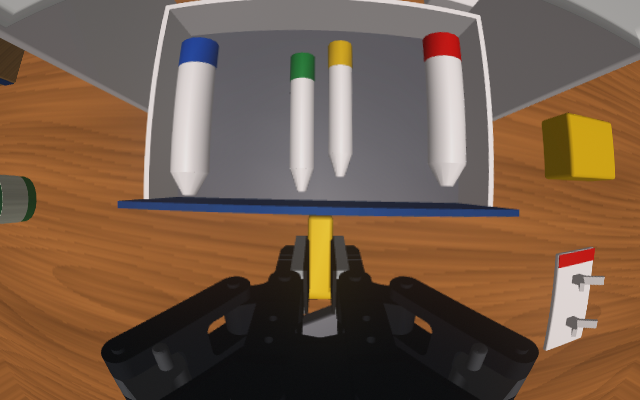

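Run:
```python
from h import *
import itertools
q0=np.array([1.0433,0.6001,-0.0025,1.6002,0.0018,0.9429,-0.0798]);r0=rot([-0.1575,-0.689,-0.1586,0.6894])
s=sense();q1=s["q"];r1=rot(s["ee_rot"])
out=[]
for sg in itertools.product([1,-1],repeat=7):
    f=lambda q:R.from_euler('ZYZYZYZ',q*np.array(sg)) if False else np.prod([R.from_euler(a,v) for a,v in zip('zyzyzyz',q*np.array(sg))])
    T=f(q0).inv()*r0
    e=(r1.inv()*f(q1)*T).magnitude(); out.append((e,sg,T.as_matrix().round(2).tolist()))
out.sort(key=lambda a:a[0])
for o in out[:8]: print(o)
```

```text
(6.548036878895406e-05, (-1, 1, -1, 1, -1, 1, -1), [[0.0, -1.0, -0.0], [-0.0, 0.0, -1.0], [1.0, 0.0, -0.0]])
(0.06148961335077807, (-1, 1, 1, 1, -1, 1, -1), [[0.0, -1.0, -0.0], [0.0, 0.0, -1.0], [1.0, 0.0, 0.0]])
(0.5974945869341227, (-1, -1, -1, -1, -1, -1, -1), [[0.0, -1.0, -0.0], [-0.0, 0.0, -1.0], [1.0, 0.0, -0.0]])
(0.6091563623620663, (-1, -1, 1, -1, -1, -1, -1), [[0.0, -1.0, -0.0], [-0.0, 0.0, -1.0], [1.0, 0.0, -0.0]])
(0.7378407523638943, (1, 1, 1, 1, 1, 1, 1), [[-0.0, 0.62, 0.78], [0.0, -0.78, 0.62], [1.0, 0.0, 0.0]])
(0.7805178803035299, (1, 1, -1, 1, 1, 1, 1), [[-0.0, 0.62, 0.78], [-0.0, -0.78, 0.62], [1.0, 0.0, 0.0]])
(0.9355988131084231, (1, -1, 1, -1, 1, -1, 1), [[0.0, 0.62, 0.78], [0.0, -0.78, 0.62], [1.0, 0.0, -0.0]])
(0.984816497420839, (1, -1, -1, -1, 1, -1, 1), [[0.0, 0.62, 0.78], [0.0, -0.78, 0.62], [1.0, 0.0, -0.0]])
```

drive_tool(targets=[[0,0,0,0,0,0,0],[0,0,0,0,0,0,0.3],[0,0,0,0,0,0,0.5],[-0.02,0,0,0,0,0,0.6],[-0.04,0,0,0,0,0,0.7]])

```text
clock: 4.18
ee_pos: [0.4777, 0.0639, 0.3396]
ee_rot: [0.03, 0.804, 0.029, -0.594]
contact_force: [-0.1, -0.7, -0.1]
width: 0.058
```

```bash
cat >> h.py <<'E'
def fkR(q):
    return np.prod([R.from_euler(a,v) for a,v in zip('zyzyzyz',np.array(q)*[-1,1,-1,1,-1,1,-1])])*R.from_matrix([[0,-1,0],[0,0,-1],[1,0,0]])
def log():
    s=sense()
    with open("log.txt","a") as f: f.write(" ".join(map(str,np.r_[s["q"],s["ee_pos"],s["ee_rot"]]))+"\n")
    print("q",s["q"])
E
python3 - <<'E'
from h import *
st();log()
E
```

```text
t 4.18 p [0.4777 0.0639 0.3396] g [0.5231 0.0654 0.1914] x [ 0.2933  0.0099 -0.956 ] y [ 0.0819 -0.9965  0.0148] z [-0.9525 -0.0826 -0.2931] F [-0.078  -0.7183 -0.0659] w 0.0580
q [-0.0872  0.3891 -0.2452  2.2984  0.7796  0.2428 -2.5278]
```

Run:
```python
from h import *
pm(*go([.54,.06,.27],toolR(binR(0))))
```

```text
shift [-0.0634  0.0103 -0.0841] rotvec [ 0.0169 -0.2976 -0.0125] norm 0.106 deg 17.1
```

drive_tool(targets=[[-0.03,0,-0.02,0,-0.1,0,0.8],[-0.045,0.005,-0.05,0.01,-0.2,-0.01,0.8],[-0.063,0.01,-0.084,0.017,-0.297,-0.0125,0.8],[-0.063,0.01,-0.084,0.017,-0.297,-0.0125,0.8]])

```text
clock: 4.52
ee_pos: [0.5414, 0.0593, 0.4287]
ee_rot: [-0.022, -0.706, -0.024, 0.707]
contact_force: [1.3, -0.2, -0.0]
width: 0.0683
```

Run:
```python
from h import *
st();log()
```

```text
t 4.52 p [0.5414 0.0593 0.4287] g [0.5412 0.0598 0.2737] x [-0.001   0.0032 -1.    ] y [ 0.0657 -0.9978 -0.0033] z [-0.9978 -0.0657  0.0008] F [ 1.3051 -0.2229 -0.0144] w 0.0683
q [ 0.2552  0.4185 -0.6414  1.9593  0.3204  0.8657 -2.0605]
```

drive_tool(targets=[[0,0,0,-0.12,0,0,0.8],[0,0,0,-0.24,0,0,0.8],[0,0,0,-0.36,0,0,0.8],[0,0,0,-0.48,0,0,0.8],[0,0,0,-0.6,0,0,0.8]])

```text
clock: 4.93
ee_pos: [0.5411, 0.0587, 0.4298]
ee_rot: [0.232, 0.668, 0.233, -0.667]
contact_force: [-0.4, 0.3, -0.0]
width: 0.0683
```

drive_tool(targets=[[0,0,0,-0.12,0,0,0.8],[0,0,0,-0.24,0,0,0.8],[0,0,0,-0.36,0,0,0.8],[0,0,0,-0.48,0,0,0.8],[0,0,0,-0.6,0,0,0.8]])

```text
clock: 5.35
ee_pos: [0.5409, 0.0582, 0.4307]
ee_rot: [0.421, 0.569, 0.421, -0.568]
contact_force: [-0.3, 0.2, -0.9]
width: 0.0684
```

drive_tool(targets=[[0,0,0,-0.12,0,0,0.8],[0,0,0,-0.24,0,0,0.8],[0,0,0,-0.36,0,0,0.8],[0,0,0,-0.48,0,0,0.8],[0,0,0,-0.6,0,0,0.8]])

```text
clock: 5.77
ee_pos: [0.5407, 0.0576, 0.4316]
ee_rot: [0.572, 0.417, 0.57, -0.417]
contact_force: [-0.3, 0.4, -1.0]
width: 0.0681
```

drive_tool(targets=[[0,0,0,-0.12,0,0,0.8],[0,0,0,-0.24,0,0,0.8],[0,0,0,-0.36,0,0,0.8],[0,0,0,-0.48,0,0,0.8],[0,0,0,-0.6,0,0,0.8]])

```text
clock: 6.18
ee_pos: [0.5405, 0.057, 0.4322]
ee_rot: [0.671, 0.227, 0.668, -0.229]
contact_force: [-0.1, -0.6, 0.2]
width: 0.0685
```

drive_tool(targets=[[0,0,0,-0.12,0,0,0.8],[0,0,0,-0.24,0,0,0.8],[0,0,0,-0.36,0,0,0.8],[0,0,0,-0.48,0,0,0.8],[0,0,0,-0.6,0,0,0.8]])

```text
clock: 6.6
ee_pos: [0.5404, 0.0564, 0.4328]
ee_rot: [0.708, 0.017, 0.705, -0.02]
contact_force: [0.1, -0.3, 0.5]
width: 0.0681
```

```bash
cat >> h.py <<'E'
def toolF(B): return np.c_[-B[:,2],B[:,1],B[:,0]]   # flipped: camera to the robot
E
python3 - <<'E'
from h import *
st();log()
p=binP([-.022,0,.068],0.0)
pm(*go(p+[0,0,.09],toolF(binR(0))))
E
python3 w.py w5
```

```text
t 6.60 p [0.5404 0.0564 0.4328] g [0.541  0.0557 0.2778] x [ 0.0042 -0.005  -1.    ] y [ 0.052   0.9986 -0.0047] z [ 0.9986 -0.052   0.0045] F [ 0.0511 -0.3109  0.4849] w 0.0681
q [ 0.6095  0.6393 -1.2682  1.9407  0.7015  1.0991  0.5624]
shift [ 0.0598  0.0093 -0.001 ] rotvec [-0.1192  0.0042  0.005 ] norm 0.061 deg 6.8
t 6.60 p [0.5404 0.0564 0.4328] g [0.541  0.0557 0.2778] x [ 0.0042 -0.005  -1.    ] y [ 0.052   0.9986 -0.0047] z [ 0.9986 -0.052   0.0045] F [ 0.0511 -0.3109  0.4849] w 0.0681
M [0.034  0.0192 0.0171]
```

View pics/w5.png

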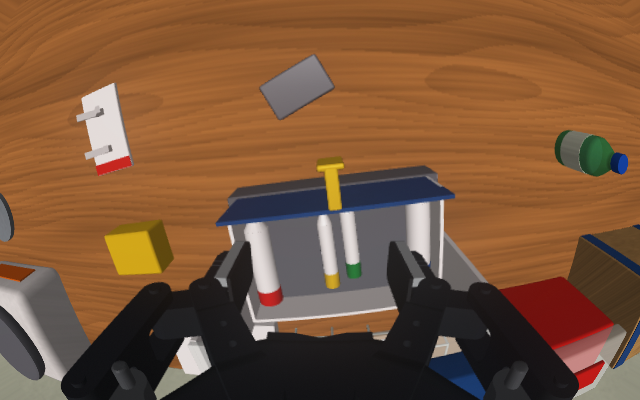

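```bash
cat > kin.py <<'E'
from h import *
SG=np.array([-1,1,-1,1,-1,1,-1])
def chain(q):
    out=[];r=R.identity()
    for a,v in zip('zyzyzyz',np.array(q)*SG): r=r*R.from_euler(a,v); out.append(r.as_matrix())
    return out
def data():
    D=[np.array([1.0433,0.6001,-0.0025,1.6002,0.0018,0.9429,-0.0798,0.3158,-0.6524,0.4038]),np.array([-0.2426,0.466,-0.0322,2.3173,0.8824,0.1055,-2.624,0.4896,0.0644,0.2985])]
    return D+[l[:10] for l in np.atleast_2d(np.loadtxt("log.txt"))]
def row(q):
    C=chain(q)
    # link offsets: base z; after j2 (x,y,z); after j4 (x,y,z); after j6 (x,y,z)
    return np.c_[[0,0,1],C[1],C[3],C[5]]
def fit(lam=1e-4):
    D=data();A=np.vstack([row(d[:7]) for d in D]);b=np.hstack([d[7:10] for d in D])
    x=np.linalg.solve(A.T@A+lam*np.eye(A.shape[1]),A.T@b); return x,(A@x-b).reshape(-1,3)
if __name__=="__main__":
    for lam in (1e-6,1e-4,1e-2):
        x,e=fit(lam);print(x);print(e*1000)
E
python3 kin.py
```

```text
[ 0.2794 -0.0001 -0.0305  0.6457 -0.0021 -0.0258  0.4422  0.0004 -0.0003
  0.1498]
[[ 0.011   0.0278  0.0447]
 [ 0.1242 -0.0245  0.9478]
 [-0.1166  0.073  -1.0283]
 [ 0.1467  0.0369 -0.1194]
 [-0.0736 -0.1015  0.1549]]
[ 0.2786  0.0004 -0.0306  0.6443 -0.0027 -0.0257  0.4418  0.0002 -0.0003
  0.1483]
[[-0.1191  0.0951  0.14  ]
 [ 0.0392  0.1039  0.8337]
 [-0.1548  0.1708 -1.1004]
 [ 0.3395 -0.0801 -0.0705]
 [-0.1495 -0.1702  0.1693]]
[ 0.2256  0.0382 -0.0392  0.5461 -0.0481 -0.0243  0.41   -0.0131  0.001
  0.0406]
[[-10.2209   5.7127   7.7553]
 [ -5.5695   9.6848  -6.8761]
 [ -2.1101   7.6432  -6.0033]
 [ 13.8091  -8.3343   3.1582]
 [ -6.3891  -4.8205  -0.2899]]
```

```bash
cat >> kin.py <<'E'
X,_=fit(1e-6)
LO=np.array([-2.57,-.35,-1.29,.11,-1.05,.11,-2.63]);HI=np.array([2.57,1.97,1.29,2.56,4.19,1.86,2.63])
T0=np.array([[0,-1,0],[0,0,-1],[1,0,0]])
def fk(q):
    C=chain(q);return row(q)@X,C[6]@T0
def jac(q):
    J=np.zeros((6,7));p,r=fk(q)
    for i in range(7):
        d=np.array(q,float);d[i]+=1e-5;p2,r2=fk(d)
        J[:3,i]=(p2-p)/1e-5;J[3:,i]=R.from_matrix(r2@r.T).as_rotvec()/1e-5
    return J
def step(q,p,Rm,damp=1e-3,null=None,k=0):
    pc,rc=fk(q);e=np.r_[p-pc,R.from_matrix(Rm@rc.T).as_rotvec()];J=jac(q)
    Ji=J.T@np.linalg.inv(J@J.T+damp**2*np.eye(6))
    dq=Ji@e
    if null is not None: dq+=k*(np.eye(7)-Ji@J)@(null-q)
    return dq
def ik(q,p,Rm,n=60,null=None,k=0):
    for _ in range(n):
        d=step(q,p,Rm,1e-2,null,k); q=np.clip(q+np.clip(d,-.2,.2),LO+.01,HI-.01)
    pc,rc=fk(q);return q,np.linalg.norm(p-pc),R.from_matrix(Rm@rc.T).magnitude()
E
python3 - <<'E'
from kin import *
L=np.loadtxt("log.txt");q=L[1,:7].copy()
# simulate spin from log[1] to log[2]
p0,r0=fk(q)
for i in range(26):
    a=-.1153*(i+1); Rm=r0@R.from_rotvec([a,0,0]).as_matrix()
    for _ in range(2): q=q+step(q,p0+ (L[2,7:10]-L[1,7:10])*(i+1)/26,Rm)
print("sim",q,"obs",L[2,:7])
q=L[0,:7].copy();p1,r1=fk(L[1,:7]);p0,r0=fk(q)
rv=R.from_matrix(r0.T@r1).as_rotvec()
for i in range(10):
    f=(i+1)/10
    for _ in range(2): q=q+step(q,p0+f*(p1-p0),r0@R.from_rotvec(f*rv).as_matrix())
print("sim",q,"obs",L[1,:7])
E
```

```text
sim [ 0.6606  0.7526 -1.4408  1.937   0.8039  1.2171  0.416 ] obs [ 0.6095  0.6393 -1.2682  1.9407  0.7015  1.0991  0.5624]
sim [ 0.2413  0.4144 -0.6211  1.9601  0.3093  0.8619 -2.0488] obs [ 0.2552  0.4185 -0.6414  1.9593  0.3204  0.8657 -2.0605]
```

```bash
cat >> kin.py <<'E'
def stepl(q,p,Rm,damp=1e-3):
    lock=np.zeros(7,bool)
    for _ in range(4):
        pc,rc=fk(q);e=np.r_[p-pc,R.from_matrix(Rm@rc.T).as_rotvec()];J=jac(q);J[:,lock]=0
        dq=J.T@np.linalg.solve(J@J.T+damp**2*np.eye(6),e)
        bad=((q+dq>HI-.01)&(dq>0)|(q+dq<LO+.005)&(dq<0))&~lock
        if not bad.any(): break
        lock|=bad
    dq[lock]=0
    return dq
def path(q,p1,R1,n=None,verb=False):
    """straight line of the TCP"""
    q=q.copy();p0,r0=fk(q);rv=R.from_matrix(r0.T@R1).as_rotvec()
    if n is None: n=int(max(np.linalg.norm(p1-p0)/.02,np.linalg.norm(rv)/.06,1))+1
    for i in range(n):
        f=(i+1)/n
        for _ in range(2): q=q+stepl(q,p0+f*(p1-p0),r0@R.from_rotvec(f*rv).as_matrix(),1e-2)
    pc,rc=fk(q);return q,np.linalg.norm(p1-pc),R.from_matrix(R1@rc.T).magnitude()
def tcp(g,Rm,off=.155): return np.array(g)-off*Rm[:,0]
def G(name,t=.6,lean=None,y=-.08):
    lean=t if lean is None else lean
    if name=="tab": Rm=toolF(binR(lean)); return tcp(binP([-.022,0,.068],t),Rm),Rm
    if name=="tube": Rm=toolF(binR(lean)); return tcp(binP([.0615,y,.020],t),Rm),Rm
    if name=="tubeup": Rm=toolF(binR(lean)); return tcp(binP([.0615,y,.13],t),Rm),Rm
    if name=="crad":
        c=R.from_euler('z',np.radians(7.)).as_matrix(); Rm=toolF(c); return tcp([.467,-.268,.048],Rm),Rm
E
python3 - <<'E'
from kin import *
q=sense()["q"]
def run(q,seq):
    for a in seq:
        q,e,r=path(q,*G(*a)); print(a,"q",q.round(2),"err %.4f %.3f"%(e,r))
    return q
run(q,[("tab",0.1,0.),("tab",.6,0.),("tab",.6,.3),("tab",.6,.6)])
print()
# any IK solutions for goals
rng=np.random.default_rng(0)
for nm in [("tab",.6,.6),("tab",.6,.3),("tab",.6,0),("tubeup",.6),("tube",.6),("tube",.6,.3),("crad",)]:
    best=[]
    for _ in range(60):
        qq,e,r=ik(rng.uniform(LO,HI),*G(*nm),n=80)
        if e<1e-3 and r<1e-2: best.append((np.min(np.minimum(qq-LO,HI-qq)[:7]),qq.round(2)))
    best.sort(key=lambda b:-b[0]);print(nm,len(best),[ (round(b[0],2),b[1]) for b in best[:3]])
E
```

```text
('tab', 0.1, 0.0) q [ 0.47  0.81 -1.1   2.09  0.98  0.89  0.42] err 0.0000 0.000
('tab', 0.6, 0.0) q [ 0.45  0.81 -1.07  2.17  1.04  0.83  0.33] err 0.0000 0.000
('tab', 0.6, 0.3) q [ 0.39  0.73 -0.99  2.38  1.64  0.68 -0.26] err 0.0000 0.000
('tab', 0.6, 0.6) q [ 0.37  0.84 -1.06  2.54  2.14  1.02 -0.74] err 0.0171 0.002

('tab', 0.6, 0.6) 0 []
('tab', 0.6, 0.3) 36 [(np.float64(0.18), array([ 0.35,  0.7 , -0.91,  2.38,  1.66,  0.61, -0.28])), (np.float64(0.17), array([ 0.22,  0.63, -0.7 ,  2.39,  1.72,  0.47, -0.35])), (np.float64(0.17), array([ 0.19,  0.62, -0.66,  2.39,  1.74,  0.44, -0.36]))]
('tab', 0.6, 0) 40 [(np.float64(0.39), array([ 0.36,  0.73, -0.9 ,  2.17,  0.95,  0.7 ,  0.44])), (np.float64(0.39), array([ 0.36,  0.73, -0.88,  2.17,  0.94,  0.69,  0.44])), (np.float64(0.39), array([ 0.35,  0.73, -0.88,  2.17,  0.94,  0.69,  0.45]))]
('tubeup', 0.6) 28 [(np.float64(0.13), array([ 0.7 ,  0.6 , -1.12,  2.43,  1.97,  0.64, -0.37])), (np.float64(0.13), array([ 0.68,  0.58, -1.09,  2.43,  1.99,  0.62, -0.39])), (np.float64(0.13), array([ 0.63,  0.55, -1.  ,  2.43,  2.05,  0.56, -0.46]))]
('tube', 0.6) 40 [(np.float64(0.2), array([ 0.58,  0.83, -1.  ,  2.36,  2.17,  0.79, -0.45])), (np.float64(0.2), array([ 0.52,  0.79, -0.9 ,  2.36,  2.23,  0.72, -0.54])), (np.float64(0.2), array([ 0.52,  0.78, -0.89,  2.36,  2.23,  0.72, -0.55]))]
('tube', 0.6, 0.3) 20 [(np.float64(0.32), array([ 0.56,  0.78, -0.97,  2.16,  1.44,  0.65,  0.21])), (np.float64(0.31), array([ 0.56,  0.79, -0.98,  2.16,  1.44,  0.66,  0.21])), (np.float64(0.31), array([ 0.38,  0.67, -0.67,  2.17,  1.37,  0.42,  0.24]))]
('crad',) 34 [(np.float64(0.42), array([ 0.96,  0.83, -0.83,  2.14,  1.07,  0.67,  1.06])), (np.float64(0.42), array([ 0.92,  0.81, -0.77,  2.14,  1.04,  0.63,  1.09])), (np.float64(0.42), array([ 0.85,  0.77, -0.65,  2.14,  0.95,  0.54,  1.17]))]
```

Run:
```python
from h import *
a=np.load("w5.npy");s=dict(ee_pos=a[:3],ee_rot=a[3:])
for t in [0,.1,.2,.3]: print(t,wproj([binP([0,.114,.08],t),binP([0,-.114,.08],t),binP([-.042,0.012,.085],t),binP([-.042,-0.012,.085],t),binP([.139,-.114,.046],t)],s).round(0).tolist(), binP([-.022,0,.068],t))
```

```text
0 [[452.0, 195.0], [213.0, 222.0], [342.0, 164.0], [314.0, 167.0], [251.0, 315.0]] [0.54   0.0655 0.128 ]
0.1 [[452.0, 187.0], [212.0, 214.0], [340.0, 153.0], [313.0, 156.0], [248.0, 319.0]] [0.5334 0.0651 0.1255]
0.2 [[452.0, 179.0], [210.0, 206.0], [339.0, 143.0], [312.0, 147.0], [244.0, 322.0]] [0.527  0.0646 0.1223]
0.3 [[451.0, 170.0], [209.0, 198.0], [338.0, 135.0], [311.0, 138.0], [240.0, 323.0]] [0.521  0.0642 0.1185]
```

drive_tool(targets=[[0.03,0.005,0,-0.06,0,0,0.8],[0.06,0.011,-0.001,-0.119,0.004,0.005,0.7],[0.09,0.011,-0.001,-0.119,0.004,0.005,0.6],[0.12,0.011,-0.001,-0.119,0.004,0.005,0.5],[0.148,0.011,-0.001,-0.119,0.004,0.005,0.4]])

```text
clock: 7.07
ee_pos: [0.5404, 0.0661, 0.2837]
ee_rot: [0.707, -0.026, 0.706, 0.025]
contact_force: [0.7, -0.1, 1.1]
width: 0.0345
```

```bash
cat > now.py <<'E'
from kin import *
s=st();log();Rm=rot(s["ee_rot"]).as_matrix();g=s["ee_pos"]+.155*Rm[:,0];print("g rel hinge",Rr.T@(g-H))
E
python3 now.py
```

```text
t 7.07 p [0.5404 0.0661 0.2837] g [0.5405 0.0659 0.1287] x [ 0.0005 -0.0016 -1.    ] y [-0.0718  0.9974 -0.0016] z [0.9974 0.0718 0.0004] F [ 0.7338 -0.1054  1.1027] w 0.0345
q [ 0.4722  0.8167 -1.1075  2.0744  0.9759  0.9088  0.4367]
g rel hinge [-0.0216  0.0003  0.0687]
```

drive_tool(targets=[[0,0,0,0,0,0,0],[0,0,0,0,0,0,0],[0,0,0,0,0,0,0],[0,0,0,0,0,0,0]])

```text
clock: 7.4
ee_pos: [0.54, 0.0664, 0.2836]
ee_rot: [0.706, -0.025, 0.707, 0.025]
contact_force: [2.7, 8.6, -32.8]
width: 0.0111
```

drive_tool(targets=[[0.002,0,-0.0095,0,-0.03,0,0],[0.0043,0,-0.0193,0,-0.06,0,0],[0.0072,0,-0.0285,0,-0.09,0,0],[0.0106,0,-0.0379,0,-0.12,0,0],[0.0145,0,-0.047,0,-0.15,0,0]])

```text
clock: 7.82
ee_pos: [0.4986, 0.0637, 0.2741]
ee_rot: [0.763, -0.022, 0.645, 0.026]
contact_force: [16.2, -6.8, 14.9]
width: 0.0113
```

```bash
python3 now.py; python3 w.py w6
```

```text
t 7.82 p [0.4986 0.0637 0.2741] g [0.5242 0.0654 0.1213] x [ 0.1654  0.0111 -0.9862] y [-0.0676  0.9977 -0.0001] z [0.9839 0.0667 0.1657] F [16.2087 -6.8343 14.8667] w 0.0113
q [ 0.4446  0.7465 -1.0469  2.2309  1.245   0.7291  0.1551]
g rel hinge [-0.0378  0.001   0.0613]
t 7.82 p [0.4986 0.0637 0.2741] g [0.5242 0.0654 0.1213] x [ 0.1654  0.0111 -0.9862] y [-0.0676  0.9977 -0.0001] z [0.9839 0.0667 0.1657] F [16.2087 -6.8343 14.8667] w 0.0113
M [-1.319  -3.8126  0.0851]
```

View pics/w6.png

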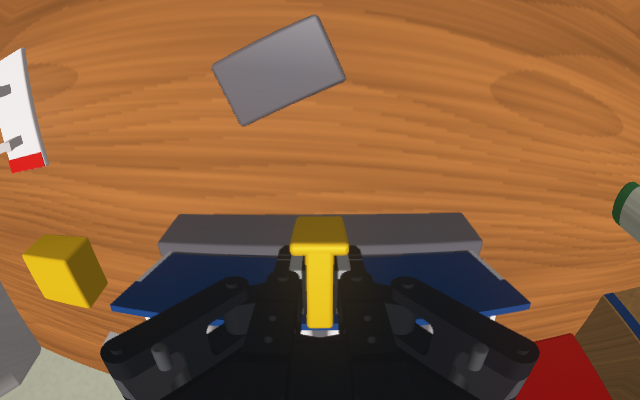

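```bash
cat > arcf.py <<'E'
from h import *
import sys
s=st(); R0=rot(s["ee_rot"]).as_matrix(); g=s["ee_pos"]+.155*R0[:,0]
r=Rr.T@(g-H); tg=np.arctan2(r[2],r[0])-np.arctan2(.0687,-.0216); rr=np.hypot(r[0],r[2]);a=Rr.T@R0[:,2];t0=np.arctan2(a[2],a[0])
print("tilt from g %.3f lean %.3f r %.4f"%(tg,t0,rr))
for a in sys.argv[1:]:
    t,l=map(float,a.split(",")); Rm=toolF(binR(l))
    pm(*go(H+Rr@R.from_euler('y',-(t-tg)).as_matrix()@(r*np.array([.0720/rr,1,.0720/rr])),Rm))
E
python3 arcf.py .32,.2 .40,.22 .47,.24 .54,.25 .6,.25 .66,.25
```

```text
t 7.87 p [0.4969 0.0635 0.2734] g [0.5226 0.0652 0.1206] x [ 0.1661  0.0111 -0.986 ] y [-0.0687  0.9976 -0.0004] z [0.9837 0.0678 0.1665] F [21.2274  0.0198 -2.5941] w 0.0105
tilt from g 0.272 lean 0.167 r 0.0723
shift [ 0.0018 -0.     -0.0081] rotvec [ 0.0016 -0.0328  0.0001] norm 0.008 deg 1.9
shift [ 0.0047  0.     -0.0162] rotvec [ 0.0016 -0.0528  0.0001] norm 0.017 deg 3.0
shift [ 0.0076  0.     -0.0236] rotvec [ 0.0016 -0.0728  0.0001] norm 0.025 deg 4.2
shift [ 0.0107  0.     -0.0292] rotvec [ 0.0016 -0.0828  0.0001] norm 0.031 deg 4.7
shift [ 0.0135  0.     -0.0324] rotvec [ 0.0016 -0.0828  0.0001] norm 0.035 deg 4.7
shift [ 0.0165  0.     -0.0355] rotvec [ 0.0016 -0.0828  0.0001] norm 0.039 deg 4.7
```

drive_tool(targets=[[0.0018,0,-0.0085,0,-0.033,0,0],[0.0047,0,-0.0165,0,-0.053,0,0],[0.0076,0,-0.0245,0,-0.073,0,0],[0.0107,0,-0.031,0,-0.083,0,0],[0.014,0,-0.036,0,-0.083,0,0]])

```text
clock: 8.28
ee_pos: [0.4695, 0.0623, 0.2591]
ee_rot: [0.796, -0.022, 0.605, 0.025]
contact_force: [22.3, -6.4, 21.2]
width: 0.0111
```

```bash
python3 arcf.py .54,.25 .6,.25 .66,.25 .7,.25
```

```text
t 8.28 p [0.4695 0.0623 0.2591] g [0.5109 0.0644 0.1097] x [ 0.2668  0.0137 -0.9636] y [-0.066   0.9978 -0.0041] z [0.9615 0.0647 0.2672] F [22.2548 -6.3889 21.158 ] w 0.0111
tilt from g 0.495 lean 0.270 r 0.0714
shift [ 0.0012 -0.0007  0.0001] rotvec [-0.0001  0.0204  0.0042] norm 0.001 deg 1.2
shift [ 0.0036 -0.0006 -0.0034] rotvec [-0.0001  0.0204  0.0042] norm 0.005 deg 1.2
shift [ 0.0063 -0.0006 -0.0068] rotvec [-0.0001  0.0204  0.0042] norm 0.009 deg 1.2
shift [ 0.0082 -0.0006 -0.009 ] rotvec [-0.0001  0.0204  0.0042] norm 0.012 deg 1.2
```

drive_tool(targets=[[0.0025,0,-0.004,0,0,0,0],[0.005,0,-0.009,0,0,0,0],[0.0075,0,-0.014,0,0,0,0],[0.009,0,-0.017,0,0,0,0],[0.009,0,-0.017,0,0,0,0]])

```text
clock: 8.7
ee_pos: [0.4623, 0.0624, 0.2511]
ee_rot: [0.802, -0.022, 0.597, 0.023]
contact_force: [20.3, -5.1, 19.8]
width: 0.0116
```

```bash
python3 arcf.py .6,.25 .66,.25
```

```text
t 8.70 p [0.4623 0.0624 0.2511] g [0.5068 0.064  0.1026] x [ 0.287   0.0106 -0.9579] y [-0.0623  0.998  -0.0077] z [0.9559 0.0619 0.2871] F [20.2881 -5.1362 19.8206] w 0.0116
tilt from g 0.609 lean 0.291 r 0.0698
shift [-0.002  -0.0014  0.0056] rotvec [-0.0026  0.0412  0.0087] norm 0.006 deg 2.4
shift [ 0.0006 -0.0013  0.0022] rotvec [-0.0026  0.0412  0.0087] norm 0.003 deg 2.4
```

drive_tool(targets=[[0.003,0,-0.005,0,0,0,0],[0.006,0,-0.009,0,0,0,0],[0.008,0,-0.012,0,0,0,0],[0.008,0,-0.012,0,0,0,0]])

```text
clock: 9.03
ee_pos: [0.46, 0.0632, 0.2471]
ee_rot: [0.81, -0.023, 0.586, 0.02]
contact_force: [13.7, -13.1, 47.4]
width: 0.0114
```

```bash
python3 arcf.py;  python3 - <<'E'
from h import *
for n in ["scene","top"]: cv2.imwrite(f"pics/{n}1.png",cv2.resize(grab_frame(n)[:,:,::-1][120:280,220:460],None,fx=3,fy=3,interpolation=cv2.INTER_CUBIC))
E
```

```text
t 9.03 p [0.46   0.0632 0.2471] g [0.5084 0.0641 0.0999] x [ 0.3122  0.006  -0.95  ] y [-0.0593  0.9982 -0.0131] z [0.9482 0.0604 0.312 ] F [ 13.7349 -13.053   47.351 ] w 0.0114
tilt from g 0.627 lean 0.317 r 0.0669
```

View pics/scene1.png

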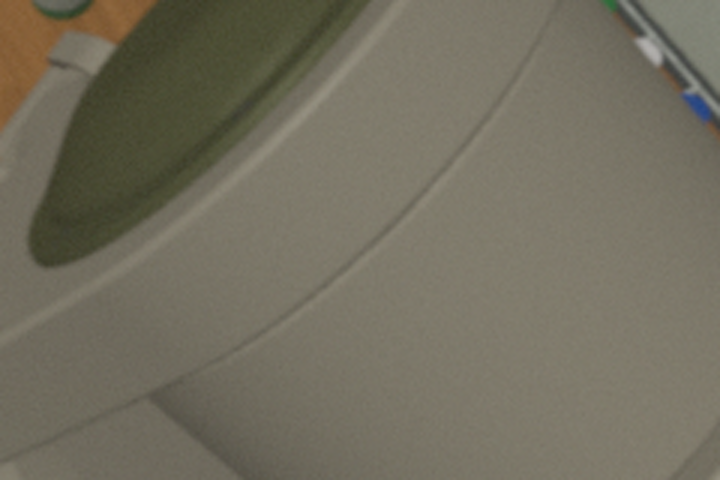

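drive_tool(targets=[[0,0,0,0,0,0,0.2],[0,0,0,0,0,0,0.5],[0,0,0,0,0,0,0.7],[-0.03,0,0,0,0,0,0.8],[-0.06,0,0,0,0,0,0.8]])

```text
clock: 9.55
ee_pos: [0.441, 0.0627, 0.3033]
ee_rot: [0.808, -0.021, 0.588, 0.02]
contact_force: [-0.4, -0.6, -0.0]
width: 0.0648
```

Run:
```python
from kin import *
s=st();log();q=s["q"]
Rm=toolF(binR(.5)); p=tcp(binP([.05,-.06,.15],.6),Rm)
pm(*go(binP([.05,-.06,.15],.6),Rm)); print(path(q,p,Rm))
for a in [("tubeup",.6),("tube",.6)]: q2=path(path(q,p,Rm)[0],*G(*a)); print(a,q2)
```

```text
t 9.55 p [0.441  0.0627 0.3033] g [0.4885 0.0639 0.1557] x [ 0.3068  0.0077 -0.9517] y [-0.0582  0.9982 -0.0107] z [0.95   0.0587 0.3067] F [-0.3983 -0.551  -0.0055] w 0.0648
q [ 0.4366  0.6186 -1.0544  2.381   1.4706  0.6563 -0.1451]
shift [-0.0408 -0.0643  0.0172] rotvec [-0.004  -0.1883  0.0134] norm 0.078 deg 10.8
(array([ 0.6564,  0.5194, -1.09  ,  2.3938,  1.6922,  0.5466, -0.1729]), np.float64(2.2156255692504184e-06), 1.2526453123602102e-06)
('tubeup', 0.6) (array([ 0.7051,  0.604 , -1.1265,  2.4256,  1.9691,  0.6454, -0.367 ]), np.float64(7.784244890756854e-06), 1.8751083721610757e-05)
('tube', 0.6) (array([ 0.6047,  0.861 , -1.0509,  2.3564,  2.1374,  0.8231, -0.4128]), np.float64(1.1489275310093362e-06), 2.664494235388279e-06)
```

drive_tool(targets=[[-0.02,-0.02,0,0,-0.06,0,0.8],[-0.04,-0.04,0.008,0,-0.12,0.005,0.6],[-0.041,-0.064,0.017,-0.004,-0.188,0.013,0.4],[-0.041,-0.064,0.017,-0.004,-0.188,0.013,0],[-0.041,-0.064,0.017,-0.004,-0.188,0.013,0]])

```text
clock: 9.97
ee_pos: [0.4478, -0.0019, 0.3483]
ee_rot: [0.859, -0.017, 0.51, 0.027]
contact_force: [0.0, 0.2, 0.3]
width: 0.0202
```

```bash
python3 w.py w7
```

```text
t 9.97 p [ 0.4478 -0.0019  0.3483] g [0.5219 0.0026 0.2122] x [ 0.4777  0.0292 -0.878 ] y [-0.063   0.998  -0.0011] z [0.8763 0.0558 0.4786] F [0.0473 0.1531 0.3317] w 0.0202
M [-0.0415  0.5479  0.0081]
```

View pics/w7.png

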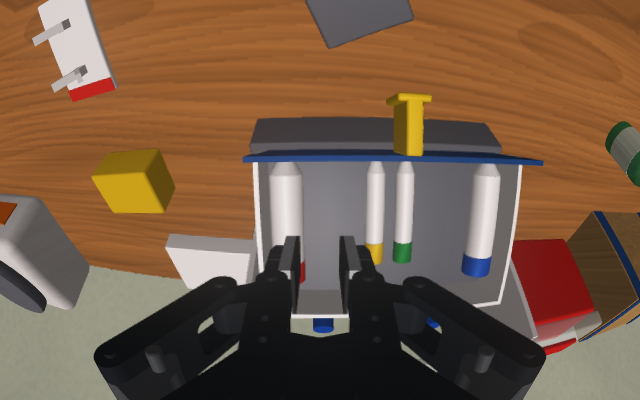

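```bash
python3 - <<'E'
from h import *
a=np.load("w7.npy");s=dict(ee_pos=a[:3],ee_rot=a[3:])
for t in [.5,.55,.6,.65]: print(t,wproj([binP([0,.114,.08],t),binP([0,-.114,.08],t),binP([-.042,0.012,.085],t),binP([-.042,-0.012,.085],t),binP([.139,.11,.05],t)],s).round(0).tolist())
B=binR(.6)
for nm,uv,h in [("red L/R edge row210",[[271,210],[302,210]],.0145),("red tip",[[287,163]],.0145),("yel",[[367,210],[384,210],[376,163]],.0085),("green",[[396,210],[413,210],[405,163]],.0085),("blue",[[472,210],[497,210],[487,165]],.0145),("wallR inner floor?",[[255,200],[262,250]],.05)]:
    o,d=ray("wrist",uv,s); P=onplane(o,d,binP([0,0,.004+h],.6),B[:,2]); print(nm,((P-H)@B).round(4).tolist())
E
python3 -c "
import cv2;i=cv2.imread('pics/w7.png');cv2.imwrite('pics/w7c.png',cv2.resize(i[90:330,230:550],None,fx=2.4,fy=2.4,interpolation=cv2.INTER_CUBIC))"
```

```text
0.5 [[540.0, 168.0], [240.0, 164.0], [432.0, 103.0], [397.0, 101.0], [489.0, 297.0]]
0.55 [[541.0, 163.0], [240.0, 159.0], [431.0, 96.0], [396.0, 94.0], [492.0, 299.0]]
0.6 [[541.0, 158.0], [240.0, 153.0], [430.0, 90.0], [395.0, 88.0], [496.0, 300.0]]
0.65 [[541.0, 153.0], [239.0, 147.0], [429.0, 85.0], [394.0, 82.0], [500.0, 301.0]]
red L/R edge row210 [[0.054, -0.1039, 0.0185], [0.054, -0.0764, 0.0185]]
red tip [[0.0127, -0.0888, 0.0185]]
yel [[0.0557, -0.0183, 0.0125], [0.0558, -0.0025, 0.0125], [0.0132, -0.0112, 0.0125]]
green [[0.0559, 0.0088, 0.0125], [0.0561, 0.0252, 0.0125], [0.0129, 0.0155, 0.0125]]
blue [[0.0556, 0.0843, 0.0185], [0.0561, 0.1138, 0.0185], [0.0122, 0.0973, 0.0185]]
wallR inner floor? [[0.0376, -0.1102, 0.054], [0.0782, -0.1068, 0.054]]
```

View pics/w7c.png

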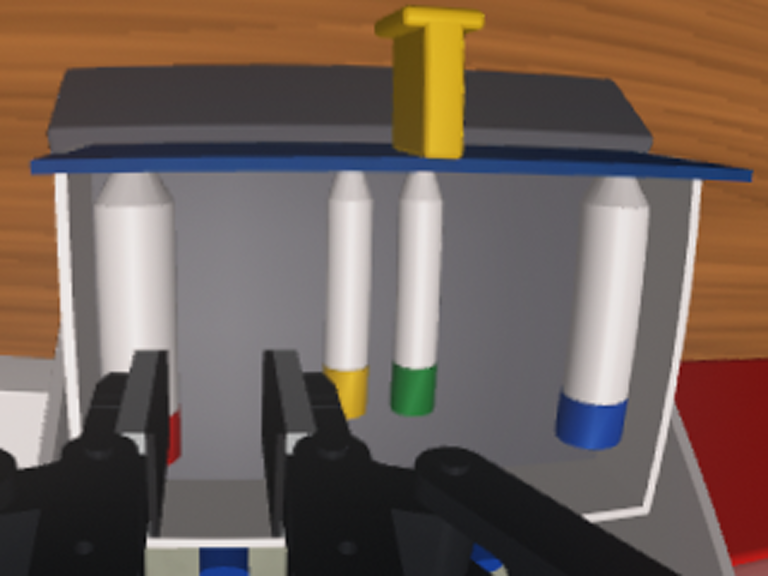

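Run:
```python
from h import *
import h
S={}
for n in ["w2","w5","w7"]:
    a=np.load(n+".npy");S[n]=dict(ee_pos=a[:3],ee_rot=a[3:])
i=cv2.imread("pics/w5.png");cv2.imwrite("pics/w5c.png",cv2.resize(i[140:340,190:480],None,fx=2.7,fy=2.7,interpolation=cv2.INTER_CUBIC))
```

```text
(no output)
```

View pics/w5c.png

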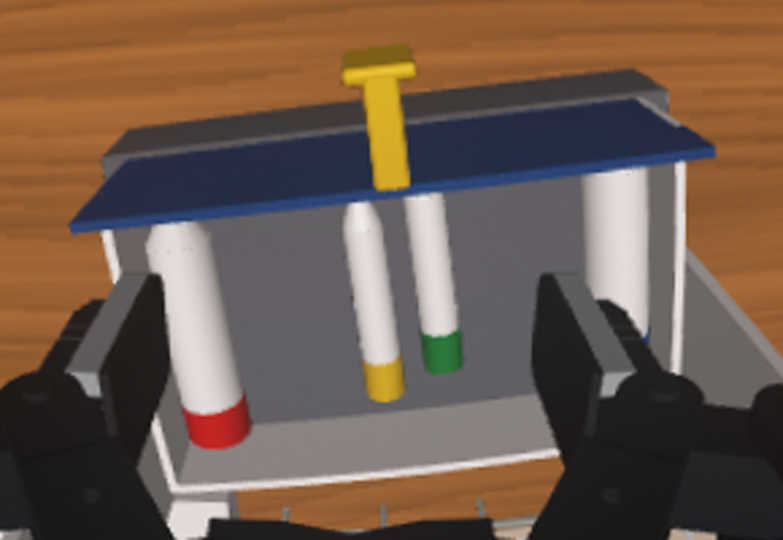

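Run:
```python
from h import *
S={}
for n in ["w5","w7"]:
    a=np.load(n+".npy");S[n]=dict(ee_pos=a[:3],ee_rot=a[3:])
f=lambda U,k,o:(np.array(U,float)+.5)/k-.5+np.array(o)
M=[[.002,-.114,.08],[.002,.114,.08],[-.042,-.012,.085],[-.042,.012,.085],[0,0,.085]]
u5=f([[72,226],[714,153],[343,68],[415,63],[391,188]],2.7,[190,140])
u7=f([[33,165],[751,177],[388,10],[485,14],[428,156]],2.4,[230,90])
def pts(x,t): return np.array([x[0],x[1],.06])+np.array(M)@(R.from_euler('z',x[2])*R.from_euler('y',-t)).as_matrix().T
def res(x,full=False):
    r=np.r_[(wproj(pts(x,x[3]),S["w5"])-u5),(wproj(pts(x,x[4]),S["w7"])-u7)]
    return r if full else r.ravel()
o=least_squares(res,[.562,.067,.067,0,.6],loss="soft_l1");print(o.x,np.degrees(o.x[2]));print(res(o.x,True))
o=least_squares(lambda x:res(np.r_[x[:3],0,x[3]]),[.562,.067,.067,.6],loss="soft_l1");print(o.x)
```

```text
[0.5687 0.0692 0.0686 0.0865 0.64  ] 3.9328222663773342
[[-0.868   0.4125]
 [-0.0368  0.1212]
 [-0.9292 -0.0779]
 [ 0.1616 -1.4465]
 [ 0.5712  0.9516]
 [ 0.0955  0.4783]
 [-3.1692  0.0027]
 [ 3.9834 -1.085 ]
 [-2.5945 -0.6622]
 [ 4.8362  1.1472]]
[0.5616 0.0684 0.0707 0.5687]
```

```bash
sed -i 's/H=np.array(\[0.562,0.067,0.06\])/H=np.array([0.5635,0.069,0.06])/; s/^YAW=.*; H/YAW=np.radians(3.95); H/' h.py
cat > press.py <<'E'
from kin import *
import sys
# args: x y ztip in bin frame (tip), lean .6
s=st();log();R0=rot(s["ee_rot"]).as_matrix();B=binR(.6)
print("tip bin",(s["ee_pos"]+.173*R0[:,0]-H)@B,"Fbin",s["contact_force"]@B)
for a in sys.argv[1:]:
    v=list(map(float,a.split(",")));Rm=toolF(B);g=H+B@np.array(v[:3])
    pm(*go(g,Rm,.173)); print(path(s["q"],tcp(g,Rm,.173),Rm))
E
python3 press.py .062,-.092,.10 .062,-.092,.045
```

```text
t 10.02 p [ 0.4478 -0.0009  0.3481] g [0.5217 0.0039 0.2119] x [ 0.4769  0.0309 -0.8784] y [-0.0649  0.9979 -0.0001] z [0.8766 0.057  0.4779] F [ 0.829   1.0714 -0.3777] w 0.0124
q [ 0.6546  0.5187 -1.0888  2.3969  1.6935  0.5474 -0.1786]
tip bin [ 0.0459 -0.0621  0.1335] Fbin [ 0.5302  1.0118 -0.8204]
shift [ 0.0327 -0.0302  0.002 ] rotvec [-0.0034 -0.1018  0.0022] norm 0.045 deg 5.8
(array([ 0.7158,  0.6377, -1.1168,  2.4143,  1.9959,  0.6552, -0.3542]), np.float64(2.3822501686046842e-06), 7.414803471600859e-06)
shift [ 0.0874 -0.0301  0.0076] rotvec [-0.0034 -0.1018  0.0022] norm 0.093 deg 5.8
(array([ 0.6595,  0.7689, -1.0785,  2.3836,  2.0838,  0.7517, -0.3853]), np.float64(1.5350326834826267e-06), 5.231565507914653e-06)
```

drive_tool(targets=[[0.01,-0.015,0.001,0,-0.05,0,0],[0.0327,-0.03,0.002,-0.003,-0.1,0.002,0],[0.06,-0.03,0.005,-0.003,-0.1,0.002,0],[0.087,-0.03,0.0076,-0.003,-0.1,0.002,0],[0.087,-0.03,0.0076,-0.003,-0.1,0.002,0]])

```text
clock: 10.43
ee_pos: [0.4994, -0.0269, 0.271]
ee_rot: [0.882, -0.014, 0.47, 0.031]
contact_force: [0.8, 1.3, -0.2]
width: 0.0001
```

```bash
python3 press.py .062,-.092,.033; python3 w.py w8
```

```text
t 10.43 p [ 0.4994 -0.0269  0.271 ] g [ 0.5857 -0.0206  0.1424] x [ 0.5566  0.0409 -0.8298] y [-0.0674  0.9977  0.004 ] z [0.828  0.0537 0.5581] F [ 0.7561  1.3318 -0.1703] w 0.0001
q [ 0.6529  0.7765 -1.0723  2.3823  2.0834  0.7515 -0.3883]
tip bin [ 0.0595 -0.0909  0.041 ] Fbin [ 0.6021  1.2766 -0.6183]
shift [ 0.008  -0.0007  0.0012] rotvec [-0.0034 -0.0079 -0.0025] norm 0.008 deg 0.5
(array([ 0.6482,  0.7946, -1.0674,  2.3758,  2.1034,  0.7673, -0.3913]), np.float64(5.842924767503767e-08), 2.5041297479581086e-08)
t 10.43 p [ 0.4994 -0.0269  0.271 ] g [ 0.5857 -0.0206  0.1424] x [ 0.5566  0.0409 -0.8298] y [-0.0674  0.9977  0.004 ] z [0.828  0.0537 0.5581] F [ 0.7561  1.3318 -0.1703] w 0.0001
M [-0.0129  0.617  -0.0144]
```

View pics/w8.png

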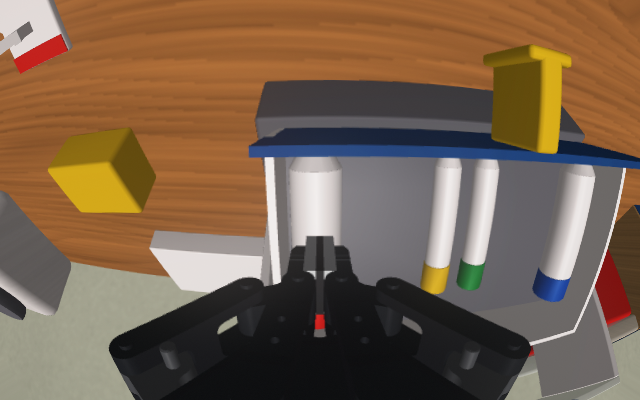

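drive_tool(targets=[[0.002,0,0,0,0,0,0],[0.004,0,0,0,0,0,0],[0.006,0,0,0,0,0,0]])

```text
clock: 10.73
ee_pos: [0.5011, -0.0255, 0.2687]
ee_rot: [0.882, -0.015, 0.469, 0.032]
contact_force: [0.4, -0.4, -0.4]
width: -0.0002
```

```bash
python3 press.py
```

```text
t 10.73 p [ 0.5011 -0.0255  0.2687] g [ 0.5876 -0.019   0.1402] x [ 0.5577  0.0422 -0.829 ] y [-0.0708  0.9975  0.0031] z [0.827  0.0569 0.5593] F [ 0.4062 -0.3712 -0.3904] w -0.0002
q [ 0.6477  0.7827 -1.0699  2.3805  2.0897  0.7562 -0.3899]
tip bin [ 0.06   -0.0894  0.0381] Fbin [ 0.0929 -0.3983 -0.5365]
```

drive_tool(targets=[[0.002,-0.002,0,0,0,0,0],[0.004,-0.002,0,0,0,0,0],[0.006,-0.002,0,0,0,0,0]])

```text
clock: 10.98
ee_pos: [0.5047, -0.0274, 0.2645]
ee_rot: [0.883, -0.016, 0.468, 0.032]
contact_force: [-3.1, -1.0, 12.1]
width: -0.0002
```

```bash
python3 press.py
```

```text
t 10.98 p [ 0.5047 -0.0274  0.2645] g [ 0.5914 -0.021   0.1362] x [ 0.5592  0.0412 -0.828 ] y [-0.0708  0.9975  0.0019] z [0.826  0.0576 0.5607] F [-3.1062 -1.0405 12.0615] w -0.0002
q [ 0.6475  0.7941 -1.0652  2.3756  2.1001  0.7616 -0.3885]
tip bin [ 0.0608 -0.0916  0.0327] Fbin [ 4.1938 -0.8241 11.745 ]
```

drive_tool(targets=[[0,0.005,0,0,0,0,0],[0.0005,0.012,0,0,0,0,0],[0.0005,0.019,0,0,0,0,0],[0.0005,0.026,0,0,0,0,0]])

```text
clock: 11.32
ee_pos: [0.503, -0.0007, 0.2642]
ee_rot: [0.883, -0.016, 0.468, 0.032]
contact_force: [0.5, 0.1, -0.0]
width: 0.0003
```

```bash
python3 press.py; python3 w.py w9
```

```text
t 11.32 p [ 0.503  -0.0007  0.2642] g [0.5897 0.0057 0.1359] x [ 0.5592  0.0414 -0.828 ] y [-0.0709  0.9975  0.002 ] z [0.826  0.0576 0.5608] F [ 0.5013  0.1123 -0.0389] w 0.0003
q [ 0.589   0.799  -1.0766  2.3819  2.0788  0.8055 -0.4271]
tip bin [ 0.0608 -0.0649  0.0323] Fbin [ 0.3972  0.0775 -0.3188]
t 11.32 p [ 0.503  -0.0007  0.2642] g [0.5897 0.0057 0.1359] x [ 0.5592  0.0414 -0.828 ] y [-0.0709  0.9975  0.002 ] z [0.826  0.0576 0.5608] F [ 0.5013  0.1123 -0.0389] w 0.0003
M [ 0.0176  0.5833 -0.0106]
```

View pics/w9.png

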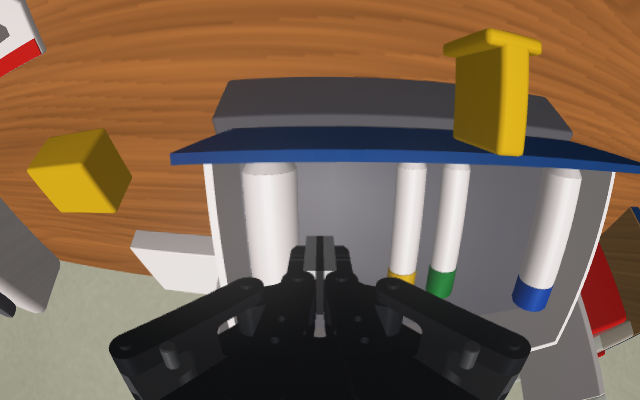

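drive_tool(targets=[[-0.006,0,0,0,0,0,0],[-0.008,-0.01,0,0,0,0,0],[-0.006,-0.019,0,0,0,0,0],[-0.002,-0.019,0,0,0,0,0],[0.0,-0.019,0,0,0,0,0]])

```text
clock: 11.78
ee_pos: [0.5047, -0.0197, 0.264]
ee_rot: [0.883, -0.015, 0.468, 0.032]
contact_force: [-4.1, -0.4, 9.8]
width: -0.0003
```

```bash
python3 press.py
```

```text
t 11.78 p [ 0.5047 -0.0197  0.264 ] g [ 0.5914 -0.0133  0.1357] x [ 0.5596  0.0413 -0.8278] y [-0.0701  0.9975  0.0023] z [0.8258 0.0568 0.5611] F [-4.135  -0.4301  9.8365] w -0.0003
q [ 0.6308  0.7972 -1.0691  2.3772  2.095   0.776  -0.4003]
tip bin [ 0.061 -0.084  0.032] Fbin [ 2.125  -0.1443 10.4644]
```

drive_tool(targets=[[0.0005,0.006,0,0,0,0,0],[0.001,0.013,0,0,0,0,0],[0.001,0.02,0,0,0,0,0],[0.001,0.027,0,0,0,0,0]])

```text
clock: 12.12
ee_pos: [0.5033, 0.0077, 0.263]
ee_rot: [0.883, -0.015, 0.468, 0.031]
contact_force: [-0.6, -0.4, 0.5]
width: -0.0001
```

```bash
python3 press.py; python3 w.py w10
```

```text
t 12.12 p [0.5033 0.0077 0.263 ] g [0.59   0.0141 0.1347] x [ 0.5592  0.0414 -0.828 ] y [-0.0698  0.9976  0.0027] z [0.8261 0.0562 0.5607] F [-0.6487 -0.4097  0.5419] w -0.0001
q [ 0.5699  0.804  -1.0796  2.382   2.0732  0.821  -0.4395]
tip bin [ 0.0608 -0.0565  0.0308] Fbin [-0.2514 -0.364   0.8286]
t 12.12 p [0.5033 0.0077 0.263 ] g [0.59   0.0141 0.1347] x [ 0.5592  0.0414 -0.828 ] y [-0.0698  0.9976  0.0027] z [0.8261 0.0562 0.5607] F [-0.6487 -0.4097  0.5419] w -0.0001
M [-0.0259  0.5872  0.043 ]
```

View pics/w10.png

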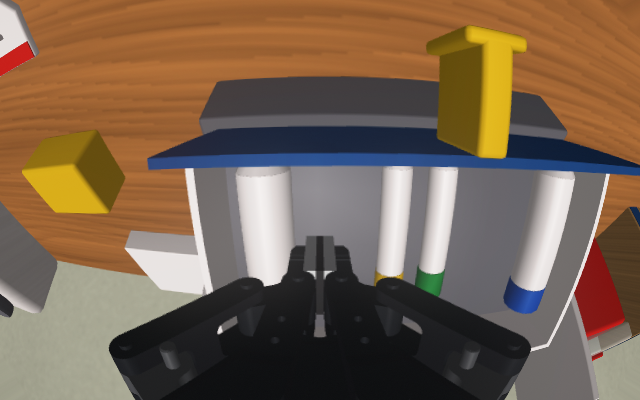

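Run:
```python
from h import *
B=binR(.6)
for n,uv in [("w8",[[291,200],[341,200]]),("w9",[[245,200],[297,200]]),("w10",[[239,200],[293,200],[382,200],[409,200]])]:
    a=np.load(n+".npy");s=dict(ee_pos=a[:3],ee_rot=a[3:])
    o,d=ray("wrist",uv,s); P=onplane(o,d,binP([0,0,.004+.0145],.6),B[:,2]); print(n,((P-H)@B).round(4).tolist())
```

```text
w8 [[0.0396, -0.1059, 0.0185], [0.0397, -0.0778, 0.0185]]
w9 [[0.0383, -0.1043, 0.0185], [0.0383, -0.076, 0.0185]]
w10 [[0.0378, -0.0989, 0.0185], [0.0378, -0.0696, 0.0185], [0.0379, -0.0223, 0.0185], [0.038, -0.0072, 0.0185]]
```

drive_tool(targets=[[-0.006,0,0,0,0,0,0],[-0.008,-0.018,0,0,0,0,0],[-0.006,-0.034,0,0,0,0,0],[-0.001,-0.034,0,0,0,0,0],[0.001,-0.034,0,0,0,0,0]])

```text
clock: 12.58
ee_pos: [0.5063, -0.0254, 0.2625]
ee_rot: [0.883, -0.015, 0.468, 0.032]
contact_force: [-3.5, -1.2, 10.3]
width: 0.0002
```

```bash
python3 press.py
```

```text
t 12.58 p [ 0.5063 -0.0254  0.2625] g [ 0.5932 -0.0189  0.1342] x [ 0.5601  0.0419 -0.8274] y [-0.0701  0.9975  0.003 ] z [0.8254 0.0563 0.5617] F [-3.5051 -1.2371 10.2951] w 0.0002
q [ 0.6427  0.8014 -1.0665  2.3737  2.1027  0.7696 -0.392 ]
tip bin [ 0.0613 -0.0897  0.03  ] Fbin [ 2.8567 -0.9927 10.5194]
```

drive_tool(targets=[[0.001,0.006,0,0,0,0,0],[0.001,0.013,0,0,0,0,0],[0.001,0.02,0,0,0,0,0]])

```text
clock: 12.83
ee_pos: [0.5054, -0.0047, 0.2621]
ee_rot: [0.883, -0.015, 0.468, 0.032]
contact_force: [-1.3, -1.0, 4.0]
width: -0.0004
```

```bash
python3 press.py; python3 w.py w11
```

```text
t 12.83 p [ 0.5054 -0.0047  0.2621] g [0.5923 0.0018 0.1339] x [ 0.5608  0.0417 -0.8269] y [-0.07    0.9975  0.0029] z [0.825  0.0563 0.5623] F [-1.3483 -0.9809  4.0193] w -0.0004
q [ 0.5975  0.806  -1.0754  2.3784  2.0873  0.8047 -0.4221]
tip bin [ 0.0616 -0.069   0.0294] Fbin [ 1.1035 -0.8857  4.1149]
t 12.83 p [ 0.5054 -0.0047  0.2621] g [0.5923 0.0018 0.1339] x [ 0.5608  0.0417 -0.8269] y [-0.07    0.9975  0.0029] z [0.825  0.0563 0.5623] F [-1.3483 -0.9809  4.0193] w -0.0004
M [-0.2284  0.4759 -0.1696]
```

View pics/w11.png

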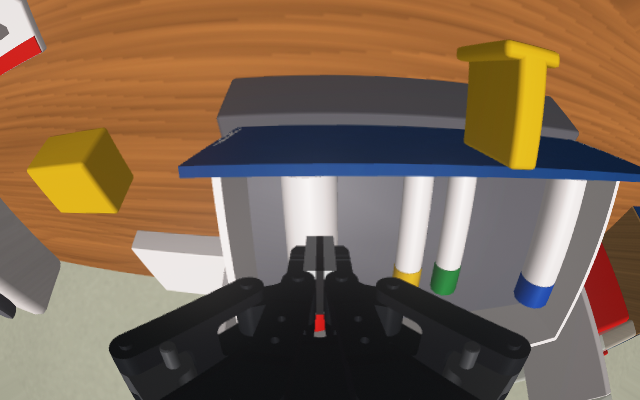

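Run:
```python
from h import *
for n,u in [("w7",[[243.5,159],[542.5,163.5]]),("w8",[[250,152]]),("w10",[[149,163]]),("w11",[[180,171]])]:
    a=np.load(n+".npy");s=dict(ee_pos=a[:3],ee_rot=a[3:])
    print(n,u,[(t,wproj([binP([.002,-.114,.08],t),binP([.002,.114,.08],t),],s).round(0).tolist()) for t in (.4,.45,.5,.55,.6)])
```

```text
w7 [[243.5, 159], [542.5, 163.5]] [(0.4, [[244.0, 181.0], [539.0, 182.0]]), (0.45, [[244.0, 175.0], [540.0, 177.0]]), (0.5, [[243.0, 169.0], [541.0, 172.0]]), (0.55, [[243.0, 164.0], [542.0, 167.0]]), (0.6, [[243.0, 158.0], [542.0, 162.0]])]
w8 [[250, 152]] [(0.4, [[253.0, 191.0], [652.0, 191.0]]), (0.45, [[252.0, 181.0], [654.0, 185.0]]), (0.5, [[251.0, 170.0], [656.0, 179.0]]), (0.55, [[250.0, 159.0], [658.0, 173.0]]), (0.6, [[249.0, 148.0], [659.0, 166.0]])]
w10 [[149, 163]] [(0.4, [[156.0, 196.0], [641.0, 195.0]]), (0.45, [[153.0, 186.0], [643.0, 188.0]]), (0.5, [[151.0, 175.0], [645.0, 181.0]]), (0.55, [[149.0, 164.0], [647.0, 174.0]]), (0.6, [[148.0, 153.0], [649.0, 166.0]])]
w11 [[180, 171]] [(0.4, [[185.0, 195.0], [652.0, 194.0]]), (0.45, [[182.0, 185.0], [655.0, 188.0]]), (0.5, [[180.0, 173.0], [657.0, 181.0]]), (0.55, [[179.0, 162.0], [658.0, 174.0]]), (0.6, [[177.0, 150.0], [660.0, 167.0]])]
```

drive_tool(targets=[[0,0.004,0,0,0,0,0],[0,0.009,0,0,0,0,0],[-0.01,0.014,0,0,0,0,0],[-0.015,0.024,-0.02,0,0,0,0],[-0.015,0.024,-0.035,0,0,0,0]])

```text
clock: 13.3
ee_pos: [0.4653, 0.0195, 0.2563]
ee_rot: [0.884, -0.015, 0.467, 0.034]
contact_force: [0.1, -1.0, -0.9]
width: 0.0002
```

```bash
python3 press.py; python3 w.py w12
```

```text
t 13.30 p [0.4653 0.0195 0.2563] g [0.5525 0.0266 0.1283] x [ 0.5623  0.0456 -0.8257] y [-0.0739  0.9973  0.0048] z [0.8236 0.0583 0.5642] F [ 0.1217 -0.9996 -0.9082] w 0.0002
q [ 0.5402  0.8204 -1.115   2.4705  2.1093  0.9117 -0.5467]
tip bin [ 0.0271 -0.0414  0.0463] Fbin [-0.4695 -1.0056 -0.7793]
t 13.30 p [0.4653 0.0195 0.2563] g [0.5525 0.0266 0.1283] x [ 0.5623  0.0456 -0.8257] y [-0.0739  0.9973  0.0048] z [0.8236 0.0583 0.5642] F [ 0.1217 -0.9996 -0.9082] w 0.0002
M [-0.063   0.6769  0.0301]
```

View pics/w12.png

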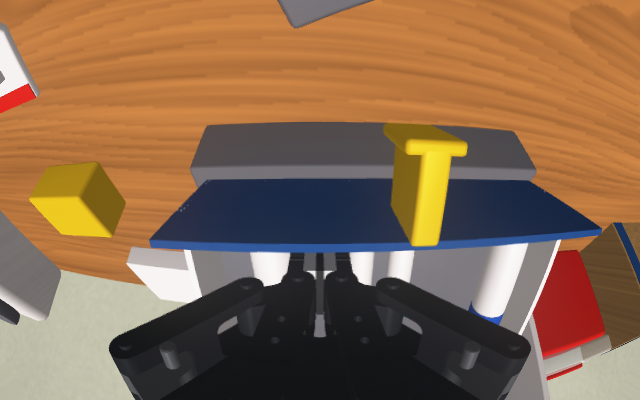

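```bash
python3 press.py .015,-.042,.046 .005,-.042,.046
```

```text
t 13.35 p [0.4629 0.0184 0.2542] g [0.5494 0.0255 0.1258] x [ 0.5583  0.0454 -0.8284] y [-0.0746  0.9972  0.0043] z [0.8263 0.0594 0.5601] F [-3.8736 -1.7596 -2.2213] w 0.0001
q [ 0.5403  0.8238 -1.1136  2.4755  2.1108  0.9137 -0.5486]
tip bin [ 0.023  -0.0423  0.0459] Fbin [-4.5438 -1.4886  0.4171]
shift [-0.      0.0015 -0.009 ] rotvec [ 0.0023 -0.0055 -0.0068] norm 0.009 deg 0.5
(array([ 0.5281,  0.8377, -1.1158,  2.497 ,  2.1266,  0.9522, -0.5811]), np.float64(1.3220760622824866e-07), 4.52641127606351e-08)
shift [ 0.      0.0016 -0.019 ] rotvec [ 0.0023 -0.0055 -0.0068] norm 0.019 deg 0.5
(array([ 0.5212,  0.853 , -1.1176,  2.5189,  2.1428,  0.981 , -0.6068]), np.float64(5.017137663953512e-07), 4.991252505655947e-07)
```

drive_tool(targets=[[0,0,-0.004,0,0,0,0],[0,0,-0.008,0,0,0,0],[0,0,-0.012,0,0,0,0],[0,0,-0.015,0,0,0,0],[0,0,-0.016,0,0,0,0]])

```text
clock: 13.77
ee_pos: [0.4534, 0.0185, 0.2481]
ee_rot: [0.886, -0.016, 0.463, 0.033]
contact_force: [9.7, -3.0, 23.5]
width: 0.0001
```

```bash
python3 press.py; python3 w.py w13;  python3 - <<'E'
from h import *
a=np.load("w13.npy");s=dict(ee_pos=a[:3],ee_rot=a[3:])
print([(t,wproj([binP([.002,-.114,.08],t),binP([.002,.114,.08],t),binP([-.042,.012,.085],t)],s).round(0).tolist()) for t in (.45,.5,.55,.6)])
E
```

```text
t 13.77 p [0.4534 0.0185 0.2481] g [0.5416 0.0253 0.1209] x [ 0.5694  0.0439 -0.8209] y [-0.0732  0.9973  0.0026] z [0.8188 0.0586 0.5711] F [ 9.67   -3.0244 23.5081] w 0.0001
q [ 0.532   0.8453 -1.1222  2.5049  2.1411  0.9647 -0.5885]
tip bin [ 0.014  -0.042   0.0463] Fbin [21.0637 -3.6834 14.0726]
t 13.77 p [0.4534 0.0185 0.2481] g [0.5416 0.0253 0.1209] x [ 0.5694  0.0439 -0.8209] y [-0.0732  0.9973  0.0026] z [0.8188 0.0586 0.5711] F [ 9.67   -3.0244 23.5081] w 0.0001
M [-0.3324 -3.3857 -0.3901]
[(0.45, [[161.0, 277.0], [590.0, 261.0], [468.0, 195.0]]), (0.5, [[158.0, 270.0], [593.0, 255.0], [468.0, 182.0]]), (0.55, [[156.0, 263.0], [595.0, 249.0], [467.0, 169.0]]), (0.6, [[154.0, 255.0], [597.0, 243.0], [466.0, 157.0]])]
```

View pics/w13.png

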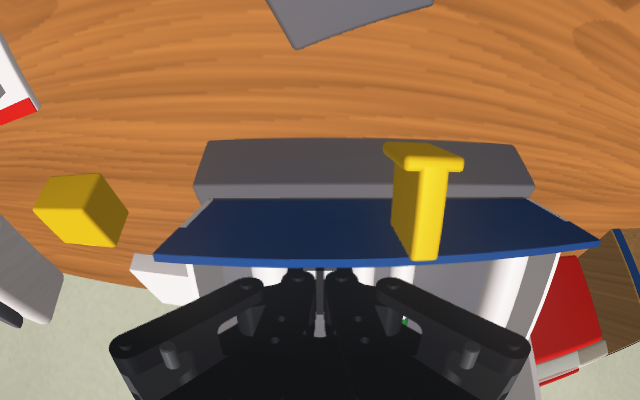

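drive_tool(targets=[[0,0,-0.004,0,0,0,0],[0,0,-0.007,0,0,0,0],[0,0,-0.009,0,0,0,0],[-0.01,0,0.01,0,0,0,0],[-0.04,-0.01,0.03,0,0,0,0.2]])

```text
clock: 14.23
ee_pos: [0.4576, 0.0099, 0.297]
ee_rot: [0.885, -0.014, 0.464, 0.034]
contact_force: [-0.1, -1.8, 0.6]
width: 0.0107
```

```bash
python3 press.py .055,-.045,.12
```

```text
t 14.23 p [0.4576 0.0099 0.297 ] g [0.5454 0.0173 0.1695] x [ 0.5666  0.0479 -0.8226] y [-0.0741  0.9972  0.007 ] z [0.8206 0.0569 0.5686] F [-0.1118 -1.7899  0.5503] w 0.0107
q [ 0.6062  0.711  -1.1465  2.4603  2.0352  0.8022 -0.4847]
tip bin [ 0.0441 -0.0502  0.0846] Fbin [ 0.1169 -1.778   0.5867]
shift [-0.0353  0.007   0.0119] rotvec [ 0.0003  0.0048 -0.0087] norm 0.038 deg 0.6
(array([ 0.6273,  0.6025, -1.1639,  2.4479,  1.9276,  0.7146, -0.4278]), np.float64(2.3733226598054232e-06), 6.753187597325824e-06)
```

drive_tool(targets=[[-0.02,0,0.005,0,0,0,0.4],[-0.04,0,0.012,0,0.004,-0.008,0.45],[-0.04,0,0.012,0,0.004,-0.008,0.45]])

```text
clock: 14.48
ee_pos: [0.4445, 0.0091, 0.3403]
ee_rot: [0.885, -0.017, 0.464, 0.03]
contact_force: [0.4, 1.0, -0.3]
width: 0.0384
```

```bash
python3 press.py; python3 w.py w14;  python3 - <<'E'
from h import *
a=np.load("w14.npy");s=dict(ee_pos=a[:3],ee_rot=a[3:])
print([(t,wproj([binP([.002,-.114,.08],t),binP([.002,.114,.08],t),binP([-.042,.012,.085],t)],s).round(0).tolist()) for t in (.5,.55,.6)])
i=cv2.imread("pics/w14.png");cv2.imwrite("pics/w14c.png",cv2.resize(i[100:350,180:500],None,fx=2.4,fy=2.4,interpolation=cv2.INTER_CUBIC))
E
```

```text
t 14.48 p [0.4445 0.0091 0.3403] g [0.5325 0.015  0.2129] x [ 0.568   0.038  -0.8222] y [-0.0694  0.9976 -0.0019] z [0.8201 0.0581 0.5692] F [ 0.4307  1.0009 -0.2717] w 0.0384
q [ 0.6538  0.5796 -1.1661  2.4477  1.9247  0.6872 -0.4116]
tip bin [ 0.0578 -0.0517  0.1277] Fbin [ 0.2581  0.9689 -0.5058]
t 14.48 p [0.4445 0.0091 0.3403] g [0.5325 0.015  0.2129] x [ 0.568   0.038  -0.8222] y [-0.0694  0.9976 -0.0019] z [0.8201 0.0581 0.5692] F [ 0.4307  1.0009 -0.2717] w 0.0384
M [0.0034 0.5491 0.0004]
[(0.5, [[221.0, 145.0], [540.0, 153.0], [425.0, 77.0]]), (0.55, [[220.0, 139.0], [541.0, 148.0], [425.0, 70.0]]), (0.6, [[220.0, 133.0], [542.0, 143.0], [423.0, 64.0]])]
```

View pics/w14c.png

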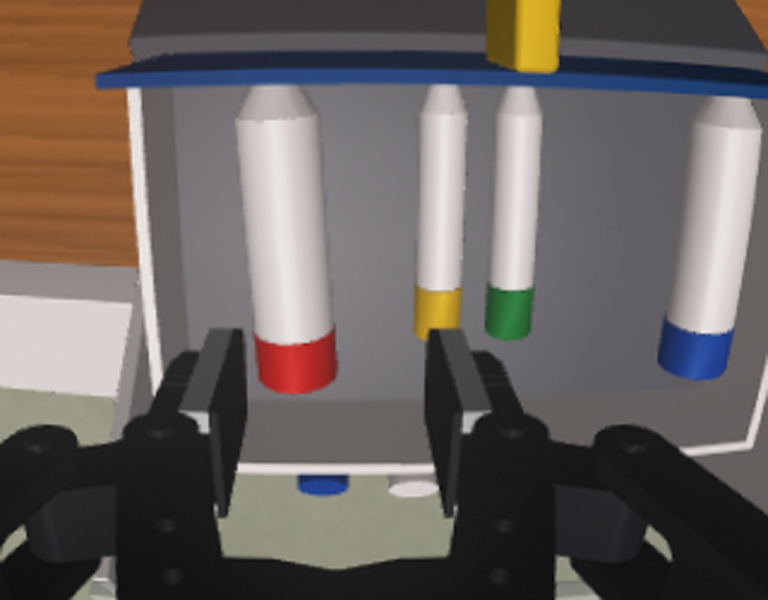

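Run:
```python
from h import *
B=binR(.6)
a=np.load("w14.npy");s=dict(ee_pos=a[:3],ee_rot=a[3:])
f=lambda U:(np.array(U,float)+.5)/2.4-.5+np.array([180,100])
o,d=ray("wrist",f([[237,140],[321,140],[251,310],[331,310],[296,345],[295,388],[418,140],[465,140],[415,300],[461,300]]),s); P=onplane(o,d,binP([0,0,.004+.0145],.6),B[:,2]); print(((P-H)@B).round(4).tolist())
# tip pts of closed fingers
```

```text
[[0.0297, -0.085, 0.0185], [0.0299, -0.056, 0.0185], [0.0931, -0.0821, 0.0185], [0.0929, -0.0526, 0.0185], [0.1073, -0.0657, 0.0185], [0.1258, -0.0665, 0.0185], [0.0297, -0.0226, 0.0185], [0.0295, -0.0062, 0.0185], [0.089, -0.0218, 0.0185], [0.0891, -0.0046, 0.0185]]
```

```bash
cat > tg.py <<'E'
from kin import *
import sys
s=st();log();R0=rot(s["ee_rot"]).as_matrix();B=binR(.6)
print("tip bin",(s["ee_pos"]+.173*R0[:,0]-H)@B,"Fbin",s["contact_force"]@B)
for a in sys.argv[1:]:
    v=list(map(float,a.split(",")));Rm=toolF(B@R.from_euler('z',.05).as_matrix());g=H+B@np.array(v[:3])
    pm(*go(g,Rm,.173)); print(path(s["q"],tcp(g,Rm,.173),Rm))
E
python3 tg.py .062,-.069,.06 .062,-.069,.006
```

```text
t 14.53 p [0.4448 0.0087 0.3389] g [0.5327 0.0145 0.2114] x [ 0.5674  0.0374 -0.8226] y [-0.0685  0.9977 -0.0018] z [0.8206 0.0574 0.5687] F [-0.4515 -0.3383 -0.6069] w 0.0385
q [ 0.6527  0.5832 -1.1649  2.4483  1.9278  0.6903 -0.414 ]
tip bin [ 0.0572 -0.0523  0.1265] Fbin [-0.7336 -0.3064 -0.2334]
shift [ 0.0665 -0.0169  0.0054] rotvec [-0.0493  0.0048  0.0019] norm 0.069 deg 2.8
(array([ 0.6159,  0.7336, -1.0906,  2.4012,  2.0479,  0.7619, -0.3724]), np.float64(9.91707354053055e-07), 1.4344227579549871e-06)
shift [ 0.1205 -0.0168  0.0051] rotvec [-0.0493  0.0048  0.0019] norm 0.122 deg 2.8
(array([ 0.5736,  0.85  , -1.0471,  2.3609,  2.128 ,  0.8296, -0.3864]), np.float64(7.488330273130085e-07), 1.0531308109819239e-06)
```

drive_tool(targets=[[0.02,-0.008,0.002,-0.02,0,0,0.54],[0.04,-0.017,0.004,-0.049,0.004,0.002,0.54],[0.06,-0.017,0.005,-0.049,0.005,0.002,0.54],[0.075,-0.017,0.005,-0.049,0.005,0.002,0.54]])

```text
clock: 14.87
ee_pos: [0.4936, -0.0058, 0.2783]
ee_rot: [0.883, -0.038, 0.466, 0.041]
contact_force: [0.8, -0.4, 0.3]
width: 0.0464
```

```bash
python3 tg.py .062,-.069,.006; python3 w.py w15
```

```text
t 14.87 p [ 0.4936 -0.0058  0.2783] g [0.5808 0.0001 0.1503] x [ 0.5624  0.038  -0.826 ] y [-0.1081  0.9937 -0.0279] z [0.8198 0.105  0.563 ] F [ 0.8344 -0.3539  0.3219] w 0.0464
q [ 0.6088  0.7587 -1.0837  2.395   2.0632  0.7787 -0.3761]
tip bin [ 0.0613 -0.0699  0.0495] Fbin [ 0.8486 -0.4106 -0.1906]
shift [0.0435 0.0008 0.0006] rotvec [-0.0017 -0.0012  0.0008] norm 0.043 deg 0.1
(array([ 0.5754,  0.8518, -1.0505,  2.3608,  2.1262,  0.8322, -0.3837]), np.float64(5.887300015972421e-07), 6.100484644337443e-07)
t 14.87 p [ 0.4936 -0.0058  0.2783] g [0.5808 0.0001 0.1503] x [ 0.5624  0.038  -0.826 ] y [-0.1081  0.9937 -0.0279] z [0.8198 0.105  0.563 ] F [ 0.8344 -0.3539  0.3219] w 0.0464
M [0.0034 0.5257 0.0286]
```

View pics/w15.png

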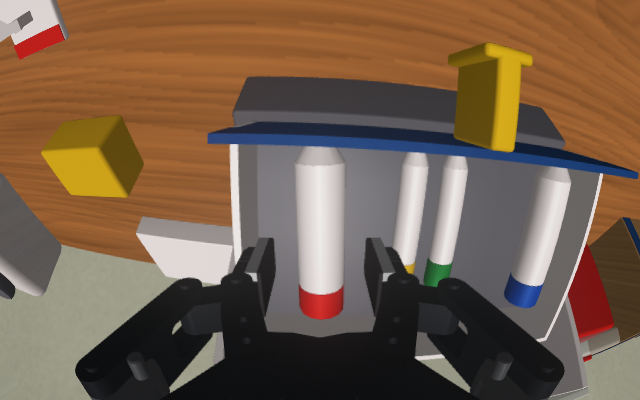

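drive_tool(targets=[[0.02,0.001,0,0,0,0,0.54],[0.035,0.001,0.0005,0,0,0,0.54],[0.0435,0.001,0.0005,0,0,0,0.54],[0.0435,0.001,0.0005,0,0,0,0.5]])

```text
clock: 15.25
ee_pos: [0.5201, -0.0023, 0.2399]
ee_rot: [0.883, -0.036, 0.467, 0.042]
contact_force: [0.1, 0.3, -0.5]
width: 0.0426
```

drive_tool(targets=[[0,0,0,0,0,0,0.3],[0,0,0,0,0,0,0.2],[0,0,0,0,0,0,0.1],[0,0,0,0,0,0,0.1]])

```text
clock: 15.58
ee_pos: [0.5198, -0.0024, 0.2401]
ee_rot: [0.883, -0.036, 0.467, 0.042]
contact_force: [1.2, 0.3, -1.0]
width: 0.0268
```

```bash
python3 tg.py .062,-.069,.13; python3 w.py w16
```

```text
t 15.58 p [ 0.5198 -0.0024  0.2401] g [0.6067 0.0038 0.1119] x [ 0.5608  0.0399 -0.827 ] y [-0.1081  0.9938 -0.0253] z [0.8209 0.1035 0.5617] F [ 1.1778  0.2615 -0.9517] w 0.0268
q [ 0.5723  0.8582 -1.0489  2.358   2.1263  0.834  -0.3854]
tip bin [ 0.0611 -0.068   0.003 ] Fbin [ 0.4473  0.1797 -1.4591]
shift [-0.127  -0.0007 -0.    ] rotvec [-0.0032 -0.0029 -0.0014] norm 0.127 deg 0.3
(array([ 0.6951,  0.5579, -1.1408,  2.4321,  1.9226,  0.6242, -0.3148]), np.float64(2.442726803510759e-06), 5.6580591503134855e-06)
t 15.58 p [ 0.5198 -0.0024  0.2401] g [0.6067 0.0038 0.1119] x [ 0.5608  0.0399 -0.827 ] y [-0.1081  0.9938 -0.0253] z [0.8209 0.1035 0.5617] F [ 1.1778  0.2615 -0.9517] w 0.0268
M [0.0104 0.6727 0.0081]
```

View pics/w16.png

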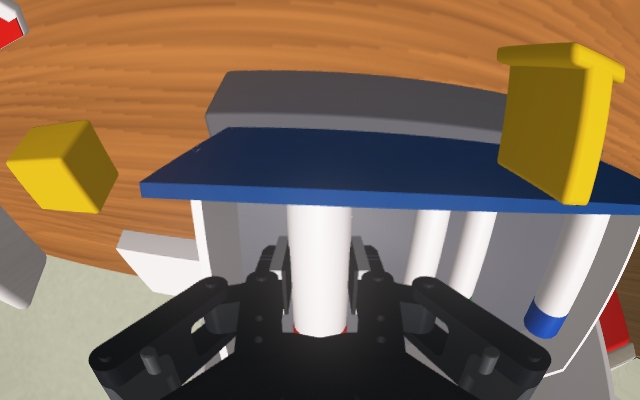

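drive_tool(targets=[[0,0,0,0,0,0,0],[-0.01,0,0,0,0,0,0],[-0.025,0,0,0,0,0,0],[-0.05,0,0,0,0,0,0],[-0.08,0,0,0,0,0,0]])

```text
clock: 16.05
ee_pos: [0.4769, -0.0051, 0.3078]
ee_rot: [0.884, -0.036, 0.465, 0.042]
contact_force: [-0.2, -0.5, 0.8]
width: 0.0271
```

```bash
python3 tg.py .062,-.069,.15; python3 w.py w17
```

```text
t 16.05 p [ 0.4769 -0.0051  0.3078] g [0.5644 0.0011 0.18  ] x [ 0.5646  0.04   -0.8244] y [-0.1067  0.994  -0.0248] z [0.8185 0.102  0.5655] F [-0.1827 -0.5246  0.7687] w 0.0271
q [ 0.6383  0.6786 -1.1112  2.4097  2.0049  0.7226 -0.3592]
tip bin [ 0.0646 -0.0678  0.0832] Fbin [ 0.2538 -0.5107  0.7577]
shift [-0.0668 -0.0009 -0.0023] rotvec [-0.0047  0.0017 -0.001 ] norm 0.067 deg 0.3
(array([ 0.7243,  0.5009, -1.1512,  2.4361,  1.8796,  0.5716, -0.2852]), np.float64(2.8478837035544463e-06), 6.551360737890212e-06)
t 16.05 p [ 0.4769 -0.0051  0.3078] g [0.5644 0.0011 0.18  ] x [ 0.5646  0.04   -0.8244] y [-0.1067  0.994  -0.0248] z [0.8185 0.102  0.5655] F [-0.1827 -0.5246  0.7687] w 0.0271
M [-0.0191  0.5239 -0.01  ]
```

View pics/w17.png

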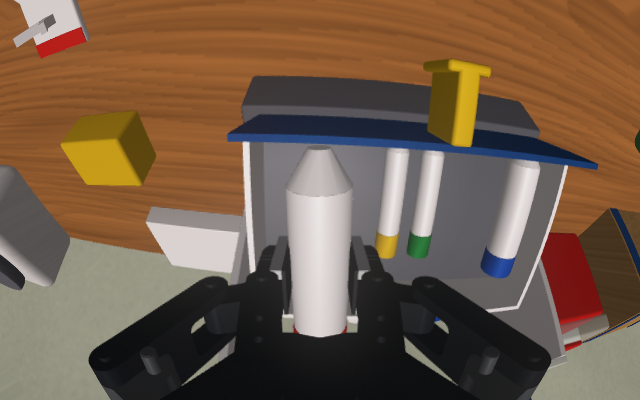

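```bash
cat > held.py <<'E'
from h import *
s=dict(ee_pos=np.zeros(3),ee_rot=np.array([1,0,0,0]))
for x in (.150,.1575,.165):
    for z in (-.0615,-.0575,-.0535,-.0415): print(x,z,wproj([[x,0,z]],s).round(1).tolist(), end=' ')
    print()
E
python3 held.py; python3 -c "
import cv2;i=cv2.imread('pics/w17.png');cv2.imwrite('pics/w17c.png',cv2.resize(i[130:350,250:390],None,fx=4,fy=4,interpolation=cv2.INTER_CUBIC)[:600*1])"
```

```text
0.15 -0.0615 [[317.5, 132.0]] 0.15 -0.0575 [[317.5, 142.3]] 0.15 -0.0535 [[317.5, 152.4]] 0.15 -0.0415 [[317.6, 182.2]] 
0.1575 -0.0615 [[317.6, 130.4]] 0.1575 -0.0575 [[317.6, 140.1]] 0.1575 -0.0535 [[317.6, 149.7]] 0.1575 -0.0415 [[317.7, 177.8]] 
0.165 -0.0615 [[317.7, 129.0]] 0.165 -0.0575 [[317.7, 138.2]] 0.165 -0.0535 [[317.7, 147.2]] 0.165 -0.0415 [[317.8, 173.9]]
```

drive_tool(targets=[[-0.03,0,0,0,0,0,0],[-0.06,0,0,0,0,0,0],[-0.08,0,0,0,0.05,0,0]])

```text
clock: 16.35
ee_pos: [0.4252, -0.0074, 0.3777]
ee_rot: [0.871, -0.039, 0.487, 0.042]
contact_force: [-2.1, -0.6, -3.9]
width: 0.0265
```

```bash
cat > cr.py <<'E'
from kin import *
import sys
C=np.array([.467,-.268]);CY=7.0
if len(sys.argv)>2: pass
s=st();log();q=s["q"]
Rm=toolF(R.from_euler('z',np.radians(CY)).as_matrix())
for z in map(float,sys.argv[1:]):
    g=[*C,z]; pm(*go(g,Rm,.1575)); print(path(q,tcp(g,Rm,.1575),Rm))
E
python3 cr.py .20 .0425
```

```text
t 16.35 p [ 0.4252 -0.0074  0.3777] g [ 0.5061 -0.0018  0.2456] x [ 0.5219  0.0363 -0.8522] y [-0.1116  0.9934 -0.026 ] z [0.8457 0.1086 0.5225] F [-2.0725 -0.5895 -3.9397] w 0.0265
q [ 0.7245  0.4183 -1.1107  2.4245  1.7183  0.4663 -0.1473]
shift [ 0.0296 -0.263  -0.0035] rotvec [-0.0029  0.5498  0.0281] norm 0.265 deg 31.5
(array([ 1.1434,  0.6765, -1.1134,  2.0305,  0.7726,  0.9351,  1.304 ]), np.float64(1.2792595854265908e-06), 2.021085046548346e-06)
shift [ 0.1638 -0.2589 -0.0858] rotvec [-0.0029  0.5498  0.0281] norm 0.318 deg 31.5
(array([ 0.9483,  0.8367, -0.8127,  2.1357,  1.0735,  0.6604,  1.0569]), np.float64(1.2323508326161972e-06), 1.3183380746380312e-06)
```

drive_tool(targets=[[0.004,-0.037,0,0,0.08,0.004,0],[0.008,-0.074,0,0,0.16,0.008,0],[0.012,-0.111,-0.001,0,0.24,0.012,0],[0.016,-0.148,-0.002,0,0.32,0.016,0],[0.021,-0.185,-0.003,0,0.4,0.02,0]])

```text
clock: 16.77
ee_pos: [0.442, -0.1025, 0.3705]
ee_rot: [0.799, -0.049, 0.599, 0.032]
contact_force: [0.3, -0.7, -0.3]
width: 0.0271
```

```bash
python3 cr.py .15 .0425
```

```text
t 16.77 p [ 0.442  -0.1025  0.3705] g [ 0.4857 -0.1036  0.2217] x [ 0.2814 -0.0069 -0.9596] y [-0.1096  0.9932 -0.0393] z [0.9533 0.1162 0.2787] F [ 0.2798 -0.6608 -0.2843] w 0.0271
q [ 0.8927  0.467  -1.0523  2.2861  0.9893  0.5126  0.7776]
shift [ 0.0686 -0.1647 -0.013 ] rotvec [-0.0067  0.2824  0.0408] norm 0.179 deg 16.4
(array([ 1.082 ,  0.721 , -1.0203,  2.0737,  0.8526,  0.8439,  1.239 ]), np.float64(6.471907478352328e-07), 8.580116594907493e-07)
shift [ 0.1717 -0.1604 -0.043 ] rotvec [-0.0067  0.2824  0.0408] norm 0.239 deg 16.4
(array([ 0.9605,  0.8452, -0.8339,  2.135 ,  1.0858,  0.6767,  1.0456]), np.float64(5.365902531909719e-07), 2.860860588180897e-07)
```

drive_tool(targets=[[0.012,-0.033,-0.003,0,0.06,0.01,0],[0.025,-0.066,-0.006,0,0.13,0.02,0],[0.04,-0.1,-0.009,0,0.2,0.03,0],[0.055,-0.133,-0.011,-0.005,0.26,0.035,0],[0.068,-0.164,-0.013,-0.007,0.282,0.04,0]])

```text
clock: 17.18
ee_pos: [0.4665, -0.2692, 0.3075]
ee_rot: [0.705, -0.043, 0.707, 0.043]
contact_force: [1.4, -0.2, -0.0]
width: 0.0269
```

drive_tool(targets=[[0,0,0,0,0,0,0]])

```text
clock: 17.27
ee_pos: [0.466, -0.2748, 0.3049]
ee_rot: [0.704, -0.04, 0.708, 0.041]
contact_force: [0.3, -0.2, -0.6]
width: 0.0268
```

```bash
python3 cr.py .10 .0425; python3 w.py w18
```

```text
t 17.27 p [ 0.466  -0.2748  0.3049] g [ 0.4649 -0.2749  0.15  ] x [-0.0067 -0.0001 -1.    ] y [-0.1146  0.9934  0.0007] z [ 0.9934  0.1146 -0.0067] F [ 0.2629 -0.1585 -0.6282] w 0.0268
q [ 1.0899  0.728  -1.0176  2.068   0.8542  0.8517  1.2438]
shift [0.0474 0.0067 0.0021] rotvec [-0.0073 -0.0067 -0.0007] norm 0.048 deg 0.6
(array([ 1.032 ,  0.782 , -0.9477,  2.1073,  0.9612,  0.7726,  1.148 ]), np.float64(5.264630085559118e-07), 2.1286221564524834e-07)
shift [0.1049 0.0066 0.0025] rotvec [-0.0073 -0.0067 -0.0007] norm 0.105 deg 0.6
(array([ 0.9739,  0.8552, -0.8576,  2.1342,  1.0992,  0.6953,  1.0334]), np.float64(6.135522086566064e-07), 2.3278867043930033e-07)
t 17.27 p [ 0.466  -0.2748  0.3049] g [ 0.4649 -0.2749  0.15  ] x [-0.0067 -0.0001 -1.    ] y [-0.1146  0.9934  0.0007] z [ 0.9934  0.1146 -0.0067] F [ 0.2629 -0.1585 -0.6282] w 0.0268
M [-0.0445  0.0051 -0.0101]
```

View pics/w18.png

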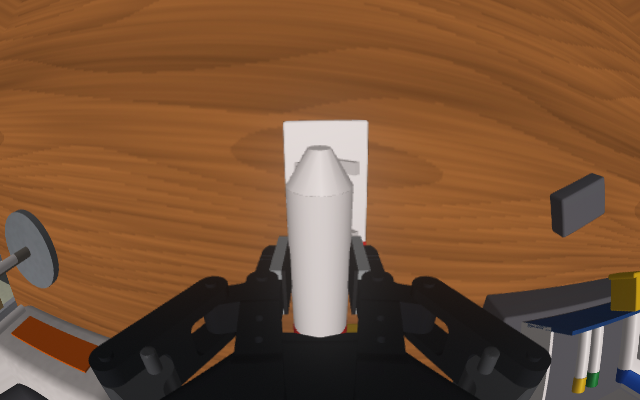

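Run:
```python
from h import *
i=cv2.imread("pics/w18.png")
cv2.imwrite("pics/w18c.png",cv2.resize(i[110:350,260:390],None,fx=2.5*2,fy=2.5,interpolation=cv2.INTER_CUBIC))
g=cv2.cvtColor(i,cv2.COLOR_BGR2HSV)
for r in range(140,260,6):
    row=(g[r,:,1]<45)&(g[r,:,2]>120)
    x=np.where(row[270:380])[0]+270
    print(r,x.min() if len(x) else None,x.max() if len(x) else None)
s=dict(ee_pos=np.zeros(3),ee_rot=np.array([1,0,0,0]))
for X in (.1525,.1575,.1625):
  for Z in (-.0415,-.0375): print(X,Z,wproj([[X,-.0145,Z],[X,.0145,Z],[X-.0145,0,Z]],s).round(1).tolist(), "mid width", wproj([[X,-.0145,-.02],[X,.0145,-.02]],s).round(1).tolist())
```

```text
140 284 367
146 284 367
152 284 367
158 284 367
164 285 367
170 285 366
176 285 366
182 286 366
188 286 366
194 286 366
200 286 366
206 287 366
212 287 365
218 287 365
224 288 365
230 288 365
236 288 365
242 289 350
248 290 349
254 291 348
0.1525 -0.0415 [[282.2, 181.6], [352.8, 181.6], [317.2, 191.2]] mid width [[284.0, 229.9], [351.2, 229.9]]
0.1525 -0.0375 [[282.5, 191.0], [352.5, 190.9], [317.3, 201.7]] mid width [[284.0, 229.9], [351.2, 229.9]]
0.1575 -0.0415 [[283.5, 178.7], [351.6, 178.7], [317.3, 187.6]] mid width [[285.2, 225.6], [350.1, 225.6]]
0.1575 -0.0375 [[283.8, 187.8], [351.3, 187.8], [317.3, 197.7]] mid width [[285.2, 225.6], [350.1, 225.6]]
0.1625 -0.0415 [[284.8, 176.1], [350.4, 176.0], [317.4, 184.3]] mid width [[286.3, 221.5], [349.1, 221.5]]
0.1625 -0.0375 [[285.0, 184.8], [350.2, 184.8], [317.4, 194.0]] mid width [[286.3, 221.5], [349.1, 221.5]]
```

View pics/w18c.png

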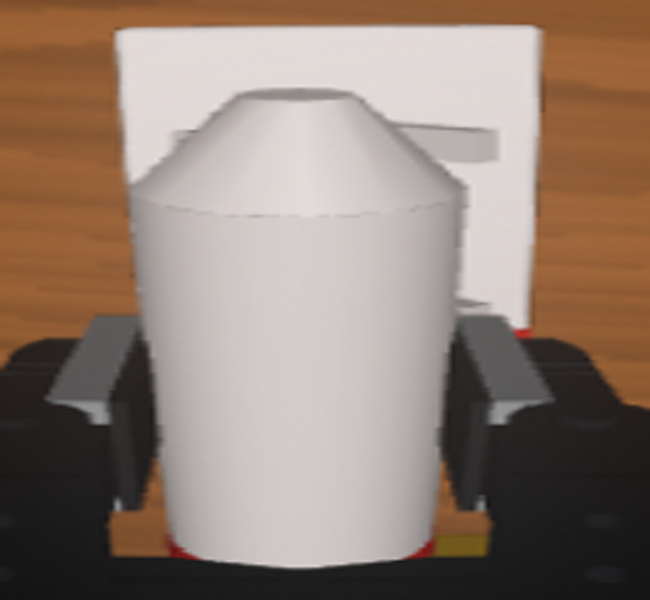

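Run:
```python
from h import *
a=np.load("w18.npy");s=dict(ee_pos=a[:3],ee_rot=a[3:])
P=onz("wrist",[[283.3,122.3],[368,121],[366,240]],.008,s);print(P)
m=(P[0]+P[1])/2; e=P[2]-P[1]; print("yaw edge",np.degrees(np.arctan2(e[1],e[0])),np.linalg.norm(e),"width",np.linalg.norm(P[0]-P[1]))
for y in (6,7,7.5):
    d=np.array([np.cos(np.radians(y)),np.sin(np.radians(y)),0]); print(y,"centre",m+.065*d)
Rm=rot(s["ee_rot"]).as_matrix();print("tube ctr cam", s["ee_pos"]+Rm@[.1575,0.0008,.0035])
```

```text
[[ 0.4099 -0.3115  0.008 ]
 [ 0.4002 -0.2391  0.008 ]
 [ 0.5106 -0.2238  0.008 ]]
yaw edge 7.856231875178901 0.11139399841747462 width 0.07310378989801569
6 centre [ 0.4697 -0.2685  0.008 ]
7 centre [ 0.4696 -0.2674  0.008 ]
7.5 centre [ 0.4695 -0.2668  0.008 ]
tube ctr cam [ 0.4683 -0.2737  0.1474]
```

```bash
sed -i 's/^C=np.array.*/C=np.array([.4659,-.2673]);CY=7.4/' cr.py; python3 cr.py .06 .044
```

```text
t 17.32 p [ 0.4658 -0.2722  0.306 ] g [ 0.465  -0.2721  0.151 ] x [-0.0052  0.0009 -1.    ] y [-0.1162  0.9932  0.0015] z [ 0.9932  0.1162 -0.005 ] F [-0.5497 -0.1915 -1.5151] w 0.0267
q [ 1.0886  0.7258 -1.0204  2.0708  0.8529  0.8499  1.2413]
shift [0.0885 0.0047 0.0011] rotvec [-0.0127 -0.005  -0.0016] norm 0.089 deg 0.8
(array([ 0.992 ,  0.832 , -0.8864,  2.1303,  1.0577,  0.7174,  1.0732]), np.float64(6.10638989187095e-07), 2.3352712401506742e-07)
shift [0.1045 0.0047 0.0012] rotvec [-0.0127 -0.005  -0.0016] norm 0.105 deg 0.8
(array([ 0.976 ,  0.8529, -0.8612,  2.1365,  1.098 ,  0.6968,  1.0398]), np.float64(5.896658875489688e-07), 2.1703791322996634e-07)
```

drive_tool(targets=[[0.03,0.005,0.001,-0.012,-0.005,0,0],[0.06,0.005,0.001,-0.0127,-0.005,-0.0016,0],[0.082,0.005,0.001,-0.0127,-0.005,-0.0016,0],[0.088,0.005,0.001,-0.0127,-0.005,-0.0016,0],[0.088,0.005,0.001,-0.0127,-0.005,-0.0016,0]])

```text
clock: 17.73
ee_pos: [0.4654, -0.2659, 0.2176]
ee_rot: [0.705, -0.046, 0.706, 0.047]
contact_force: [-0.8, 0.5, 0.1]
width: 0.0269
```

```bash
python3 cr.py .044; python3 w.py w19
```

```text
t 17.73 p [ 0.4654 -0.2659  0.2176] g [ 0.4652 -0.2657  0.0626] x [-0.0013  0.0011 -1.    ] y [-0.1305  0.9914  0.0013] z [ 0.9914  0.1305 -0.0011] F [-0.8303  0.4874  0.0933] w 0.0269
q [ 0.9907  0.8315 -0.8866  2.132   1.0562  0.7171  1.0737]
shift [ 0.0161 -0.0015  0.0004] rotvec [ 0.0018 -0.0011 -0.0013] norm 0.016 deg 0.1
(array([ 0.9757,  0.8526, -0.8606,  2.1365,  1.0977,  0.6963,  1.0401]), np.float64(1.0129536415165274e-07), 4.3747671290693317e-08)
t 17.73 p [ 0.4654 -0.2659  0.2176] g [ 0.4652 -0.2657  0.0626] x [-0.0013  0.0011 -1.    ] y [-0.1305  0.9914  0.0013] z [ 0.9914  0.1305 -0.0011] F [-0.8303  0.4874  0.0933] w 0.0269
M [ 0.0367  0.0252 -0.0559]
```

View pics/w19.png

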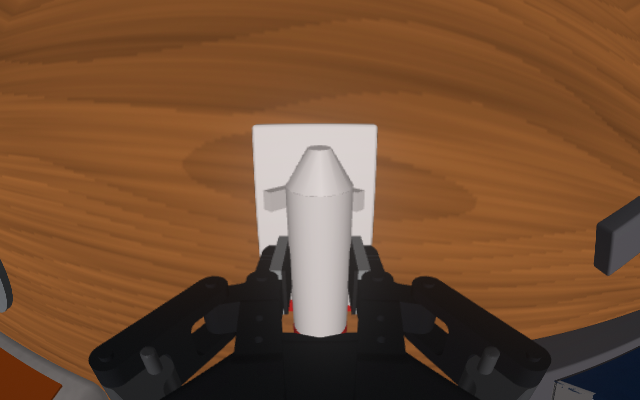

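Run:
```python
from h import *
a=np.load("w19.npy");s=dict(ee_pos=a[:3],ee_rot=a[3:])
y=np.radians(7.4);d=np.array([np.cos(y),np.sin(y),0]);n=np.array([-np.sin(y),np.cos(y),0])
p=onz("wrist",[[253,125.5],[376.5,124.5]],.008,s);m=p.mean(0);print(p,"plate ctr",m+.065*d)
zt=s["ee_pos"][2]-.1585
t=onz("wrist",[[319.5,147.6]],zt,s)[0];sh=onz("wrist",[[319.5,184.5]],zt,s)[0]
print("tip rel plate end along",(t-m)@d,"lat",(t-m)@n,"shoulder",(sh-m)@d, "ctr from tip",t+.0575*d,"from shoulder",sh+.0415*d)
h=onz("wrist",[[264,190],[364,190]],.043,s);print("saddle",h,"mid lat",(h.mean(0)-m)@n, "yaw", np.degrees(np.arctan2(-(p[1]-p[0])[0],(p[1]-p[0])[1])))
```

```text
[[ 0.4094 -0.3114  0.008 ]
 [ 0.3996 -0.2399  0.008 ]] plate ctr [ 0.4689 -0.2673  0.008 ]
tip rel plate end along 0.006838687011522179 lat 0.0027493331917337912 shoulder 0.02282185929606035 ctr from tip [ 0.4679 -0.2646  0.0591] from shoulder [ 0.4679 -0.2646  0.0591]
saddle [[ 0.4372 -0.2961  0.043 ]
 [ 0.4308 -0.2474  0.043 ]] mid lat 8.218699023820924e-05 yaw 7.8176919995483765
```

drive_tool(targets=[[0.006,-0.0025,0.001,0.003,0,0,0],[0.011,-0.0025,0.001,0.003,0,0,0],[0.015,-0.0025,0.001,0.003,0,0,0],[0.015,-0.0025,0.001,0.003,0,0,0]])

```text
clock: 18.12
ee_pos: [0.4675, -0.2684, 0.2044]
ee_rot: [0.706, -0.045, 0.705, 0.045]
contact_force: [-1.6, -0.7, 9.5]
width: 0.0269
```

```bash
python3 cr.py .0425
```

```text
t 18.12 p [ 0.4675 -0.2684  0.2044] g [ 0.4678 -0.2685  0.0494] x [ 0.0018 -0.0005 -1.    ] y [-0.1273  0.9919 -0.0007] z [0.9919 0.1273 0.0017] F [-1.6018 -0.7304  9.4993] w 0.0269
q [ 0.9793  0.8504 -0.8656  2.1313  1.0905  0.7013  1.0473]
shift [ 0.0044  0.0013 -0.0015] rotvec [-0.0015  0.0017  0.0007] norm 0.005 deg 0.1
(array([ 0.9748,  0.8551, -0.8592,  2.137 ,  1.102 ,  0.6953,  1.0365]), np.float64(3.394264357735666e-08), 1.5090628730399276e-08)
```

drive_tool(targets=[[0.001,0,0,0,0,0,0],[0.002,0,0,0,0,0,0]])

```text
clock: 18.28
ee_pos: [0.4673, -0.2682, 0.2037]
ee_rot: [0.706, -0.046, 0.705, 0.044]
contact_force: [-7.7, 0.8, 21.8]
width: 0.0271
```

```bash
python3 cr.py; python3 w.py w20
```

```text
t 18.28 p [ 0.4673 -0.2682  0.2037] g [ 0.4676 -0.2685  0.0487] x [ 0.0022 -0.002  -1.    ] y [-0.1272  0.9919 -0.0022] z [0.9919 0.1272 0.0019] F [-7.7432  0.7585 21.7875] w 0.0271
q [ 0.9777  0.8507 -0.8636  2.1327  1.0948  0.6998  1.0429]
t 18.28 p [ 0.4673 -0.2682  0.2037] g [ 0.4676 -0.2685  0.0487] x [ 0.0022 -0.002  -1.    ] y [-0.1272  0.9919 -0.0022] z [0.9919 0.1272 0.0019] F [-7.7432  0.7585 21.7875] w 0.0271
M [0.1735 0.9565 0.0453]
```

View pics/w20.png

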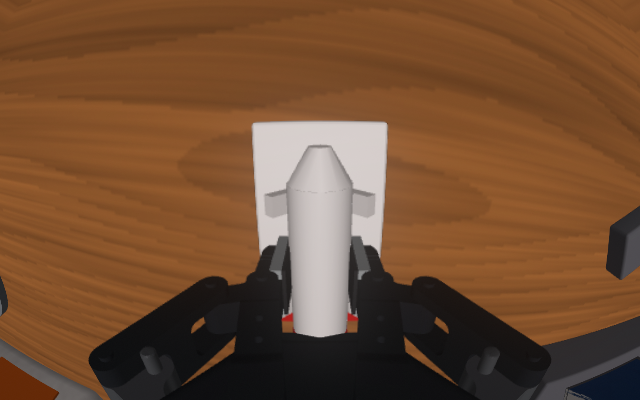

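Run:
```python
from h import *
a=np.load("w20.npy");s=dict(ee_pos=a[:3],ee_rot=a[3:])
y=np.radians(7.5);d=np.array([np.cos(y),np.sin(y),0]);n=np.array([-np.sin(y),np.cos(y),0])
p=onz("wrist",[[253,122.5],[387,122]],.008,s);m=p.mean(0);print("plate ctr",m+.065*d)
for u,o in [(147.0,.0575),(184.5,.0415)]:
    t=onz("wrist",[[319.5,u]],.0425,s)[0]; print("tube ctr",t+o*d,"along err",(t-m)@d+o-.065,"lat",(t-m)@n)
```

```text
plate ctr [ 0.4687 -0.2671  0.008 ]
tube ctr [ 0.4705 -0.2671  0.0425] along err 0.0017563476485660534 lat -0.0002473214289287519
tube ctr [ 0.471  -0.2671  0.0425] along err 0.002323212449384854 lat -0.00030568358096678185
```

drive_tool(targets=[[0,0,0,0,0,0,0],[-0.001,0,0,0,0,0,0]])

```text
clock: 18.5
ee_pos: [0.4675, -0.268, 0.2056]
ee_rot: [0.707, -0.046, 0.704, 0.044]
contact_force: [0.3, -0.4, 0.3]
width: 0.0271
```

drive_tool(targets=[[0,0,-0.002,0,0,0,0],[0.0008,0,-0.002,0,0,0,0],[0.0012,0,-0.002,0,0,0,0]])

```text
clock: 18.75
ee_pos: [0.4653, -0.2683, 0.2046]
ee_rot: [0.707, -0.046, 0.704, 0.044]
contact_force: [-2.9, 0.4, 9.7]
width: 0.0268
```

drive_tool(targets=[[0,0,0,0,0,0,0.35],[0,0,0,0,0,0,0.45],[0,0,0,0,0,0,0.6],[0,0,0,0,0,0,0.7]])

```text
clock: 19.08
ee_pos: [0.4652, -0.2683, 0.2044]
ee_rot: [0.707, -0.046, 0.705, 0.044]
contact_force: [-0.0, 0.0, -0.3]
width: 0.0594
```

```bash
python3 cr.py; python3 w.py w21
```

```text
t 19.08 p [ 0.4652 -0.2683  0.2044] g [ 0.4658 -0.2688  0.0494] x [ 0.0034 -0.0028 -1.    ] y [-0.1271  0.9919 -0.0032] z [0.9919 0.1271 0.003 ] F [-0.0477  0.0314 -0.2735] w 0.0594
q [ 0.9795  0.8478 -0.8628  2.1369  1.097   0.6966  1.0411]
t 19.08 p [ 0.4652 -0.2683  0.2044] g [ 0.4658 -0.2688  0.0494] x [ 0.0034 -0.0028 -1.    ] y [-0.1271  0.9919 -0.0032] z [0.9919 0.1271 0.003 ] F [-0.0477  0.0314 -0.2735] w 0.0594
M [-0.0117 -0.0193  0.0027]
```

View pics/w21.png

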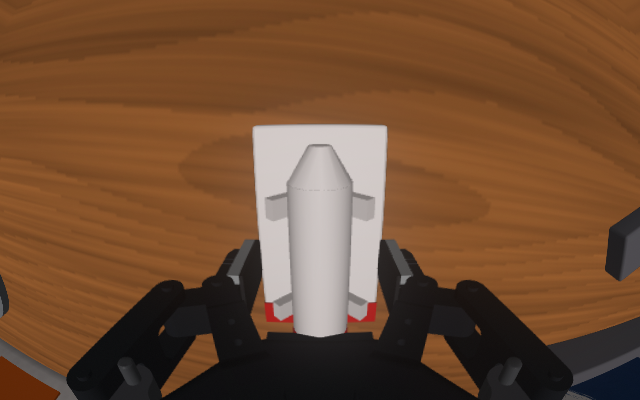

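drive_tool(targets=[[-0.015,0,0,0,0,0,0.8],[-0.045,0,0,0,0,0,0.8],[-0.085,0,0,0,0,0,0.8],[-0.125,0,-0.015,0,0,0,0.8],[-0.15,0,-0.03,0,0,0,0.8]])

```text
clock: 19.55
ee_pos: [0.4357, -0.2709, 0.3572]
ee_rot: [0.708, -0.047, 0.704, 0.044]
contact_force: [-0.6, -1.1, 0.4]
width: 0.0682
```

```bash
python3 cr.py; python3 w.py w22; python3 -c "
import cv2;i=cv2.imread('pics/w22.png');cv2.imwrite('pics/w22c.png',cv2.resize(i[120:330,240:410],None,fx=2.8,fy=2.8,interpolation=cv2.INTER_CUBIC))"
```

```text
t 19.55 p [ 0.4357 -0.2709  0.3572] g [ 0.4366 -0.2714  0.2022] x [ 0.0059 -0.0029 -1.    ] y [-0.1287  0.9917 -0.0037] z [0.9917 0.1287 0.0055] F [-0.5784 -1.1324  0.4135] w 0.0682
q [ 1.184   0.6363 -1.099   2.0872  0.7581  0.8821  1.3406]
t 19.55 p [ 0.4357 -0.2709  0.3572] g [ 0.4366 -0.2714  0.2022] x [ 0.0059 -0.0029 -1.    ] y [-0.1287  0.9917 -0.0037] z [0.9917 0.1287 0.0055] F [-0.5784 -1.1324  0.4135] w 0.0682
M [ 0.0245  0.0332 -0.0523]
```

View pics/w22.png

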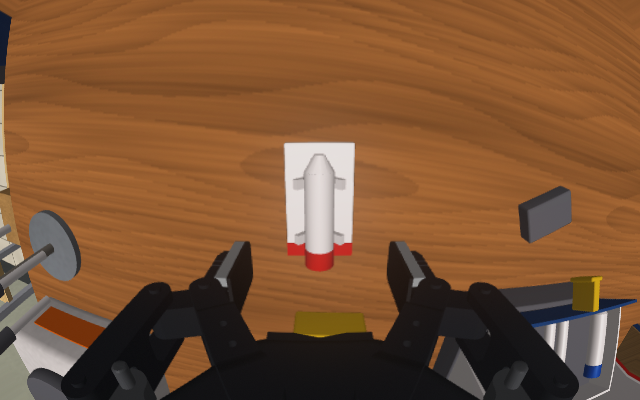

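View pics/w22c.png

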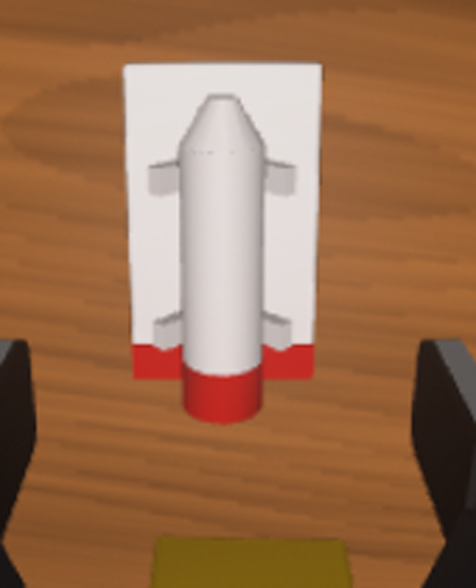

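Run:
```python
from h import *
a=np.load("w22.npy");s=dict(ee_pos=a[:3],ee_rot=a[3:])
f=lambda U:(np.array(U,float)+.5)/2.8-.5+np.array([240,120])
y=np.radians(7.5);d=np.array([np.cos(y),np.sin(y),0]);n=np.array([-np.sin(y),np.cos(y),0])
p=onz("wrist",f([[125,65],[321,64],[133,378],[313,378]]),.008,s);c=p.mean(0);print("plate",c,"len",(p[2]+p[3]-p[0]-p[1])@d/2,"w",np.linalg.norm(p[1]-p[0]),"yaws",np.degrees(np.arctan2((p[2]-p[0])[1],(p[2]-p[0])[0])),np.degrees(np.arctan2((p[3]-p[1])[1],(p[3]-p[1])[0])))
for nm,u,z,o in [("tip",[222,97],.0425,.0575),("tip top edge",[222,101],.0475,.0575),("shoulder top",[222,153],.057,.0415),("shoulder side",[222,149],.0425,.0415),("capline top",[222,375],.057,-.0375),("capline side",[222,366],.0425,-.0375),("cap end top",[222,421],.0575,-.0575)]:
    t=onz("wrist",f([u]),z,s)[0]; print(nm,"along",round((t-c)@d+o,4),"lat",round((t-c)@n,4))
P=onz("wrist",f([[181,180],[264,180],[183,330],[262,330]]),.0425,s); e=P[2]+P[3]-P[0]-P[1];print("tube yaw",np.degrees(np.arctan2(e[1],e[0])))
for n_ in ["scene","top"]:
    im=grab_frame(n_)[:,:,::-1];cv2.imwrite(f"pics/{n_}2.png",im)
```

```text
plate [ 0.4684 -0.2672  0.008 ] len 0.12934068546237537 w 0.0726618807537902 yaws 6.899504547778339 7.860943974327287
tip along -0.0004 lat -0.0001
tip top edge along 0.0001 lat -0.0001
shoulder top along -0.0007 lat -0.0
shoulder side along 0.0013 lat -0.0001
capline top along -0.0003 lat -0.0002
capline side along 0.0036 lat -0.0003
cap end top along -0.0018 lat -0.0003
tube yaw 7.368307647988535
```

View pics/scene2.png

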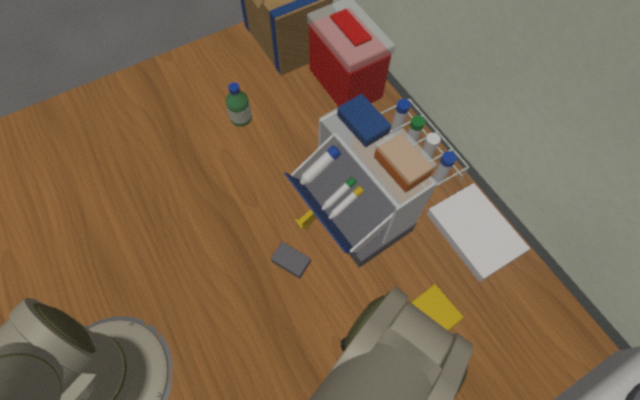

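View pics/top2.png

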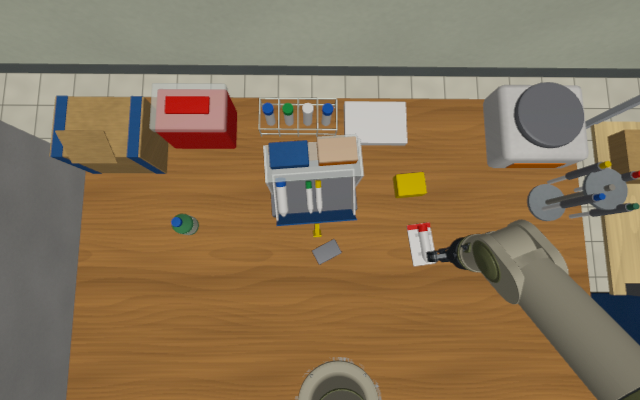

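Run:
```python
from h import *
for t in (.5,.55,.6): print(t,proj("scene",[binP([.002,.114,.08],t),binP([.002,-.114,.08],t),binP([-.042,0,.085],t)]).round(1).tolist(),proj("top",[binP([.002,.114,.08],t),binP([.002,-.114,.08],t),binP([-.042,0,.085],t)]).round(1).tolist())
s=cv2.imread("pics/scene2.png");t=cv2.imread("pics/top2.png")
a=cv2.resize(s[140:260,270:390],None,fx=5,fy=5,interpolation=cv2.INTER_CUBIC);cv2.imwrite("pics/s2c.png",a)
d=cv2.absdiff(t,cv2.imread("pics/top0.png")).max(2)
for nm,b in [("slide",(310,240,345,265)),("tipbox",(393,170,428,198)),("reagent",(168,210,200,238)),("roof boxes",(266,135,360,168))]: print(nm,(d[b[1]:b[3],b[0]:b[2]]>50).sum())
```

```text
0.5 [[284.8, 171.3], [345.6, 251.3], [298.0, 222.7]] [[275.3, 223.8], [355.9, 218.0], [316.7, 235.7]]
0.55 [[283.6, 172.5], [344.2, 252.6], [297.1, 224.0]] [[275.5, 225.1], [355.9, 219.3], [316.7, 236.7]]
0.6 [[282.3, 173.7], [342.7, 253.8], [296.2, 225.4]] [[275.6, 226.3], [355.9, 220.6], [316.7, 237.7]]
slide 0
tipbox 0
reagent 0
roof boxes 0
```

View pics/s2c.png

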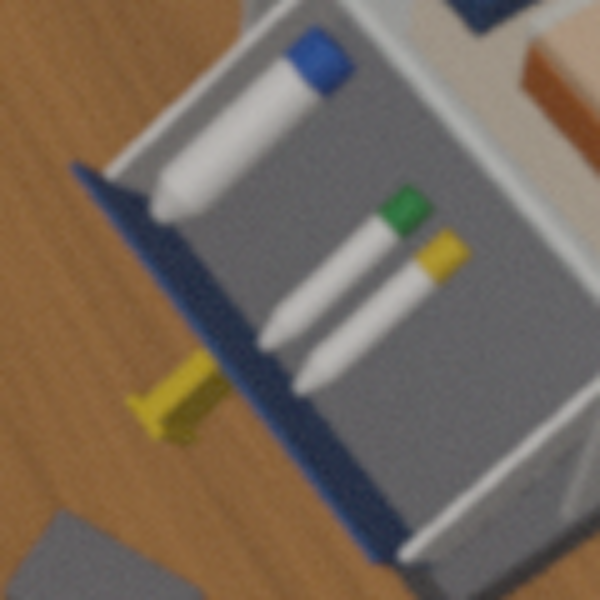

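Run:
```python
from h import *
print("t0",proj("scene",[binP([.002,.114,.08],0),binP([.002,-.114,.08],0),binP([-.042,.012,.085],0),binP([-.042,-.012,.085],0)]).round(1).tolist(), proj("top",[binP([.002,.114,.08],0),binP([.002,-.114,.08],0),binP([-.042,0,.085],0)]).round(1).tolist())
for n,u in [("w15",[[208,139],[637,175]]),("w17",[[229,137],[597,164.5]])]:
    a=np.load(n+".npy");s=dict(ee_pos=a[:3],ee_rot=a[3:])
    print(n,u,[(t,wproj([binP([.002,-.114,.08],t),binP([.002,.114,.08],t),],s).round(0).tolist()) for t in (.5,.55,.6)])
i=cv2.imread("pics/top2.png");cv2.imwrite("pics/t2c.png",cv2.resize(i[165:245,260:372],None,fx=7,fy=7,interpolation=cv2.INTER_CUBIC))
```

```text
t0 [[299.2, 160.8], [361.2, 239.7], [308.5, 203.7], [315.0, 212.3]] [[274.3, 209.8], [355.1, 204.1], [316.0, 222.3]]
w15 [[208, 139], [637, 175]] [(0.5, [[210.0, 158.0], [631.0, 189.0]]), (0.55, [[209.0, 148.0], [633.0, 183.0]]), (0.6, [[209.0, 138.0], [635.0, 176.0]])]
w17 [[229, 137], [597, 164.5]] [(0.5, [[228.0, 140.0], [594.0, 169.0]]), (0.55, [[228.0, 132.0], [596.0, 164.0]]), (0.6, [[228.0, 124.0], [597.0, 158.0]])]
```

View pics/t2c.png

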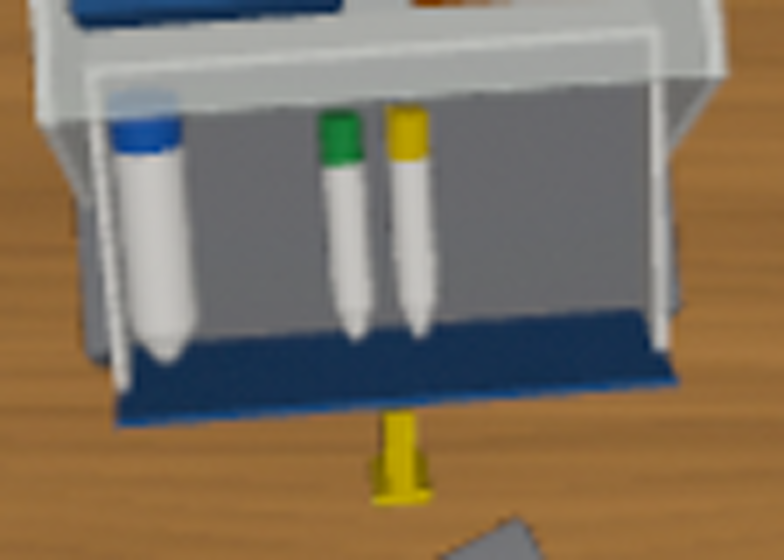

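```bash
python3 press.py .055,-.06,.16
```

```text
t 19.70 p [ 0.4344 -0.2722  0.3559] g [ 0.4352 -0.273   0.2009] x [ 0.0053 -0.0056 -1.    ] y [-0.1254  0.9921 -0.0062] z [0.9921 0.1255 0.0045] F [-0.0475 -0.0305 -0.4023] w 0.0682
q [ 1.1848  0.6363 -1.0959  2.0897  0.7623  0.88    1.3368]
tip bin [-0.0556 -0.3325  0.187 ] Fbin [-0.268  -0.0271 -0.3041]
shift [-0.0115  0.2704  0.0251] rotvec [ 0.0569 -0.5951 -0.0112] norm 0.272 deg 34.3
(array([ 0.6308,  0.42  , -1.0213,  2.459 ,  1.9497,  0.4854, -0.4427]), np.float64(1.2893835574035407e-05), 1.775236147192617e-05)
```

drive_tool(targets=[[-0.02,0.02,-0.015,0,-0.05,0,0.4],[-0.04,0.055,-0.015,0.01,-0.13,0,0],[-0.04,0.09,-0.015,0.02,-0.21,0,0],[-0.04,0.125,-0.01,0.03,-0.29,-0.005,0],[-0.04,0.16,-0.005,0.035,-0.37,-0.007,0]])

```text
clock: 20.12
ee_pos: [0.4086, -0.113, 0.3942]
ee_rot: [0.826, -0.026, 0.561, 0.036]
contact_force: [3.2, 0.5, -2.2]
width: 0.0077
```

```bash
python3 press.py .055,-.06,.16
```

```text
t 20.12 p [ 0.4086 -0.113   0.3942] g [ 0.4655 -0.1081  0.2501] x [ 0.3672  0.0314 -0.9296] y [-0.0889  0.996  -0.0015] z [0.9259 0.0832 0.3686] F [ 3.2004  0.4812 -2.1978] w 0.0077
q [ 1.0123  0.3696 -1.0707  2.3401  0.9077  0.3562  0.8733]
tip bin [ 0.0126 -0.1698  0.2014] Fbin [ 1.4215  0.2596 -3.6355]
shift [0.036  0.1104 0.0145] rotvec [ 0.0185 -0.2225 -0.0081] norm 0.117 deg 12.8
(array([ 0.5749,  0.3925, -0.9363,  2.4618,  2.0024,  0.443 , -0.4971]), np.float64(1.7515156326539083e-05), 2.889174220868744e-05)
```

drive_tool(targets=[[0.009,0.028,0.004,0.005,-0.055,0,0],[0.018,0.056,0.008,0.01,-0.11,-0.004,0],[0.027,0.084,0.012,0.015,-0.17,-0.006,0],[0.036,0.11,0.0145,0.0185,-0.222,-0.008,0],[0.036,0.11,0.0145,0.0185,-0.222,-0.008,0]])

```text
clock: 20.53
ee_pos: [0.4185, -0.0589, 0.3758]
ee_rot: [0.861, -0.03, 0.507, 0.018]
contact_force: [-1.1, -0.2, 0.1]
width: -0.0001
```

```bash
python3 press.py .045,-.055,.10 .032,-.05,.05; python3 w.py w23
```

```text
t 20.53 p [ 0.4185 -0.0589  0.3758] g [ 0.4937 -0.0587  0.2403] x [ 0.4849  0.0009 -0.8746] y [-0.0628  0.9975 -0.0337] z [0.8723 0.0713 0.4838] F [-1.1171 -0.238   0.1439] w -0.0001
q [ 0.7095  0.3465 -0.8862  2.422   1.6717  0.3037 -0.0298]
tip bin [ 0.0353 -0.1232  0.1752] Fbin [-0.8521 -0.1605  0.7573]
shift [0.0725 0.065  0.0011] rotvec [ 0.0125 -0.0948  0.0319] norm 0.097 deg 5.8
(array([ 0.5804,  0.6228, -1.0634,  2.4645,  2.0489,  0.7032, -0.5189]), np.float64(2.6325509137723875e-06), 8.785900571870735e-06)
shift [ 0.1233  0.0717 -0.007 ] rotvec [ 0.0125 -0.0948  0.0319] norm 0.143 deg 5.8
(array([ 0.5256,  0.7677, -1.044 ,  2.4643,  2.1394,  0.8399, -0.5747]), np.float64(1.366403314299412e-06), 2.633631188836071e-06)
t 20.53 p [ 0.4185 -0.0589  0.3758] g [ 0.4937 -0.0587  0.2403] x [ 0.4849  0.0009 -0.8746] y [-0.0628  0.9975 -0.0337] z [0.8723 0.0713 0.4838] F [-1.1171 -0.238   0.1439] w -0.0001
M [-0.0178  0.4714 -0.0447]
```

View pics/w23.png

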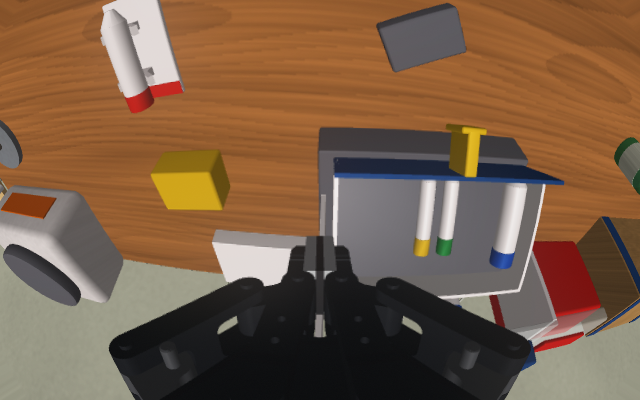

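Slow region (wrist reconfiguring); keep high and shift left over the empty side of the bin before going down.

drive_tool(targets=[[0.0,0.02,0.002,0.003,-0.03,0.01,0],[0.01,0.045,0.004,0.008,-0.06,0.02,0],[0.03,0.065,0.006,0.0125,-0.095,0.032,0],[0.05,0.068,0.006,0.0125,-0.095,0.032,0],[0.07,0.068,0.006,0.0125,-0.095,0.032,0]])

```text
clock: 21.0
ee_pos: [0.454, 0.0125, 0.3136]
ee_rot: [0.884, -0.015, 0.466, 0.032]
contact_force: [0.9, -0.6, -0.6]
width: -0.0001
```

```bash
python3 press.py .035,-.055,.05; python3 w.py w24
```

```text
t 21.00 p [0.454  0.0125 0.3136] g [0.5412 0.0192 0.1857] x [ 0.5629  0.0434 -0.8254] y [-0.0711  0.9975  0.004 ] z [0.8234 0.0564 0.5646] F [ 0.8599 -0.5634 -0.6281] w -0.0001
q [ 0.567   0.6166 -1.0609  2.4544  2.0343  0.6948 -0.5145]
tip bin [ 0.0498 -0.0481  0.1002] Fbin [ 0.3214 -0.6213 -0.9808]
shift [ 0.0502 -0.0064 -0.0148] rotvec [-0.0004 -0.0001 -0.0045] norm 0.053 deg 0.3
(array([ 0.5344,  0.7588, -1.0326,  2.4574,  2.1448,  0.8184, -0.5665]), np.float64(1.1265170573052909e-06), 1.8952174696729366e-06)
t 21.00 p [0.454  0.0125 0.3136] g [0.5412 0.0192 0.1857] x [ 0.5629  0.0434 -0.8254] y [-0.0711  0.9975  0.004 ] z [0.8234 0.0564 0.5646] F [ 0.8599 -0.5634 -0.6281] w -0.0001
M [-0.082   0.5754  0.0003]
```

View pics/w24.png

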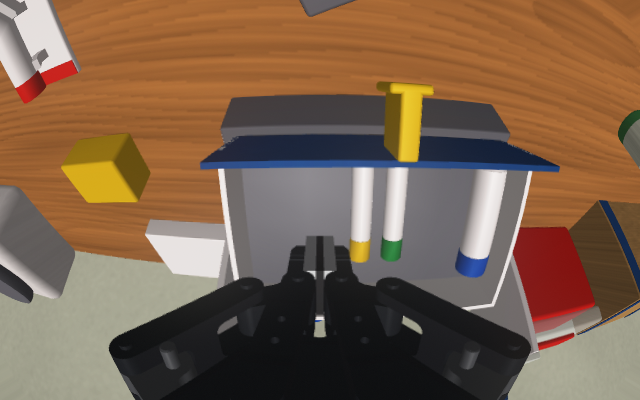

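drive_tool(targets=[[0.02,-0.006,0,0,0,-0.004,0],[0.045,-0.006,-0.004,0,0,-0.004,0],[0.05,-0.006,-0.015,0,0,-0.004,0],[0.05,-0.006,-0.023,0,0,-0.004,0],[0.05,-0.006,-0.03,0,0,-0.004,0]])

```text
clock: 21.47
ee_pos: [0.4592, 0.0056, 0.2522]
ee_rot: [0.883, -0.015, 0.468, 0.029]
contact_force: [15.3, -0.3, -0.6]
width: -0.0002
```

drive_tool(targets=[[0,0,-0.004,0,0,0,0],[0,0,-0.008,0,0,0,0],[0,0,-0.012,0,0,0,0],[0,0,-0.015,0,0,0,0]])

```text
clock: 21.8
ee_pos: [0.4526, 0.0059, 0.2481]
ee_rot: [0.888, -0.016, 0.459, 0.028]
contact_force: [24.5, -1.8, 31.2]
width: 0.0002
```

```bash
python3 press.py
```

```text
t 21.80 p [0.4526 0.0059 0.2481] g [0.5421 0.0112 0.1216] x [ 0.577  0.034 -0.816] y [-0.0641  0.9979 -0.0038] z [0.8142 0.0545 0.578 ] F [24.4772 -1.8358 31.1691] w 0.0002
q [ 0.5238  0.8082 -1.0478  2.5121  2.2026  0.9181 -0.6368]
tip bin [ 0.0141 -0.0563  0.0471] Fbin [37.6489 -3.5176 12.0083]
```

drive_tool(targets=[[0,0,0.005,0,0,0,0],[-0.02,0,0.02,0,0,0,0],[-0.05,0,0.03,0,0,0,0],[-0.09,0,0.025,0,0,0,0],[-0.125,0,0.02,0,0,0,0]])

```text
clock: 22.22
ee_pos: [0.3951, 0.0032, 0.3628]
ee_rot: [0.888, -0.017, 0.46, 0.028]
contact_force: [-0.4, -1.6, 1.0]
width: 0.0001
```

```bash
python3 press.py; python3 w.py w25
python3 - <<'E'
from h import *
a=np.load("w25.npy");s=dict(ee_pos=a[:3],ee_rot=a[3:])
print([(t,wproj([binP([.002,-.114,.08],t),binP([.002,.114,.08],t),binP([-.042,.012,.085],t)],s).round(0).tolist()) for t in (.5,.55,.6)])
E
```

```text
t 22.22 p [0.3951 0.0032 0.3628] g [0.4844 0.0085 0.2362] x [ 0.576   0.034  -0.8168] y [-0.0648  0.9979 -0.0042] z [0.8149 0.0554 0.577 ] F [-0.4092 -1.6021  1.0044] w 0.0001
q [ 0.6793  0.4338 -1.1355  2.5248  1.9756  0.5734 -0.5166]
tip bin [ 0.0312 -0.055   0.1744] Fbin [ 0.1391 -1.5701  1.1218]
t 22.22 p [0.3951 0.0032 0.3628] g [0.4844 0.0085 0.2362] x [ 0.576   0.034  -0.8168] y [-0.0648  0.9979 -0.0042] z [0.8149 0.0554 0.577 ] F [-0.4092 -1.6021  1.0044] w 0.0001
M [-0.0569  0.6325 -0.0422]
[(0.5, [[245.0, 169.0], [509.0, 172.0], [409.0, 116.0]]), (0.55, [[245.0, 164.0], [509.0, 168.0], [408.0, 110.0]]), (0.6, [[244.0, 159.0], [510.0, 163.0], [408.0, 104.0]])]
```

View pics/w25.png

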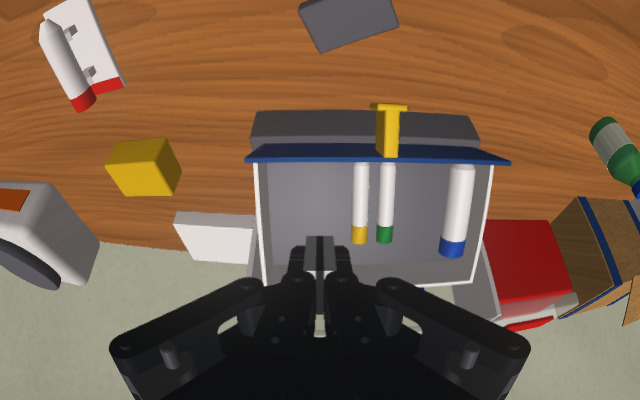

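Run:
```python
from h import *
t=grab_frame("top")[:,:,::-1];cv2.imwrite("pics/top3.png",cv2.resize(t[160:280,250:450],None,fx=4,fy=4,interpolation=cv2.INTER_CUBIC))
d=cv2.absdiff(np.ascontiguousarray(t),cv2.imread("pics/top0.png")).max(2)
for nm,b in [("slide",(310,240,345,265)),("tipbox",(393,170,428,198)),("reagent",(168,210,200,238))]: print(nm,(d[b[1]:b[3],b[0]:b[2]]>50).sum())
s=sense();print(s["dq"].max(),s["contact_force"],s["clock"])
```

```text
slide 533
tipbox 0
reagent 0
0.1249172398203478 [ 1.0698  0.2649 -0.0601] 22.3167
```

View pics/top3.png

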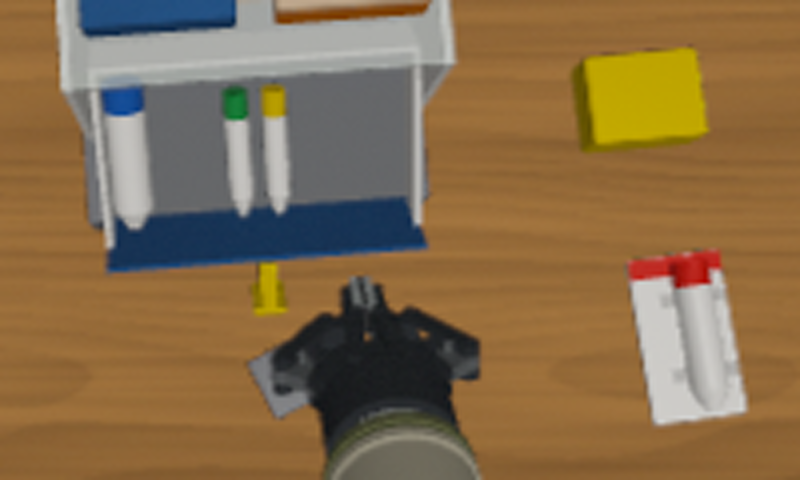

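drive_tool(targets=[[0,0,0,0,0,0,0],[0,0,0,0,0,0,0],[0,0,0,0,0,0,0]])

```text
clock: 22.57
ee_pos: [0.3929, 0.0029, 0.3647]
ee_rot: [0.888, -0.02, 0.458, 0.027]
contact_force: [0.1, 0.2, -0.2]
width: -0.0001
```

```bash
python3 -c "
from plant import *
print(sense()['contact_force']); print(finish_job())"
```

```text
[ 0.14620169  0.15869511 -0.22878586]
the job is handed in; nothing more can be done
None
```

I swung the bin out, rolled the red tube off its wall, laid it in the cradle and handed the job in at about 22.6 s; the hand-in gave no verdict.

- **Bin:** I pulled it to its stop by the yellow tab. The first pull failed: wrist joint 6 reached its lower limit (read 0.1055, just under the listed 0.11) and the fingers slid up the tab. Turning the hand half round fixed that.
- **Tilt lost and restored:** Stroking the tube swung the bin back to about 0.51 rad, and the grasp did so again, to about 0.53 rad. Each time I pushed the front panel out again from inside. The last look reads 0.60 rad.
- **Red tube:** It lies in both Vs with its cap over the red end. I measured it centred to about 1 mm along the cradle, 0.3 mm or less across it, and about 0.1° off in direction. Two of the seven lengthwise readings were 2 to 4 mm off, on less clear edges. I judged "level" only from the picture and the way it rests in the Vs.
- **Other things:** The blue, green and yellow tubes are still in the bin. The tip box and reagent bottle show no change in the top view. The slide box showed none just after the tube was placed; in the last view the raised hand hid part of it.
- **At hand-in:** The hand was clear of everything, with force readings near zero.

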